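# Close up the kit bench

### The job

Close up the kit bench after class: close every bottle with a cork stopper, fully home, and move every panel from the plywood block into a slot of the grey rack, right down on the slot floor, in any order. Only when all that is done, lay the straightedge flat on the table, flush along the front of the grey rack and roughly centred on it. Let go of everything, leave any spare stopper over, and do not disturb the tyre, motor, gear and screwdriver.

Things in the scene. Friction and masses are not known exactly. Their poses are not given: they have to be found in the camera images.
- bottle_a: squat clear glass bottle, 80 mm tall, 60 mm across its body (up to 45 mm high), sloping to a straight round neck, 39 mm outside and 33 mm bore, the bore 25 mm deep from the mouth; a few steel balls show in it; 350 g, loose, stands upright; origin: centre of its underside, z up. Two or three bottles are present; an absent one reads None
- bottle_a_mouth (a point): centre of the mouth of bottle_a, level with its rim, 80 mm above its foot
- bottle_b: squat clear glass bottle, 80 mm tall, 60 mm across its body (up to 45 mm high), sloping to a straight round neck, 39 mm outside and 33 mm bore, the bore 25 mm deep from the mouth; a few steel balls show in it; 350 g, loose, stands upright; origin: centre of its underside, z up. Two or three bottles are present; an absent one reads None
- bottle_b_mouth (a point): centre of the mouth of bottle_b, level with its rim, 80 mm above its foot
- bottle_c: squat clear glass bottle, 80 mm tall, 60 mm across its body (up to 45 mm high), sloping to a straight round neck, 39 mm outside and 33 mm bore, the bore 25 mm deep from the mouth; a few steel balls show in it; 350 g, loose, stands upright; origin: centre of its underside, z up. Two or three bottles are present; an absent one reads None
- bottle_c_mouth (a point): centre of the mouth of bottle_c, level with its rim, 80 mm above its foot
- stopper_a: cork stopper, 44 mm tall, standing small end down on the table: a plug 22 mm long, tapered from 23 mm across at the foot to 28, under a round head 44 mm across and 22 high, the grip; all alike, fit any bottle; home when the head sits on the bottle's rim; 25 g; origin: centre of the plug's lower end, z up to the head
- stopper_b: cork stopper, 44 mm tall, standing small end down on the table: a plug 22 mm long, tapered from 23 mm across at the foot to 28, under a round head 44 mm across and 22 high, the grip; all alike, fit any bottle; home when the head sits on the bottle's rim; 25 g; origin: centre of the plug's lower end, z up to the head
- stopper_c: cork stopper, 44 mm tall, standing small end down on the table: a plug 22 mm long, tapered from 23 mm across at the foot to 28, under a round head 44 mm across and 22 high, the grip; all alike, fit any bottle; home when the head sits on the bottle's rim; 25 g; origin: centre of the plug's lower end, z up to the head
- panel_a: upright module panel: aluminium plate 80 mm wide (x), 6 thick (y), 65 tall, with a black grip bar on its top edge, 40 long (x), 14 thick (y), from 65 to 85 mm above its lower edge; 90 g; origin: middle of its lower edge, z up. Starts in a slot of the plywood block, lower edge 8 mm above the table. All alike, either way round will do. Two or three are present; an absent one reads None
- panel_b: upright module panel: aluminium plate 80 mm wide (x), 6 thick (y), 65 tall, with a black grip bar on its top edge, 40 long (x), 14 thick (y), from 65 to 85 mm above its lower edge; 90 g; origin: middle of its lower edge, z up. Starts in a slot of the plywood block, lower edge 8 mm above the table. All alike, either way round will do. Two or three are present; an absent one reads None
- panel_c: upright module panel: aluminium plate 80 mm wide (x), 6 thick (y), 65 tall, with a black grip bar on its top edge, 40 long (x), 14 thick (y), from 65 to 85 mm above its lower edge; 90 g; origin: middle of its lower edge, z up. Starts in a slot of the plywood block, lower edge 8 mm above the table. All alike, either way round will do. Two or three are present; an absent one reads None
- rack: fixed grey plastic rack, 100 (x) x 160 (y) x 40 mm high, with a 75 mm high back wall along its +x side, away from the robot; three slots along x, at y = -50, 0, 50 mm, 86 long, 8.5 wide, 28 deep (floor 12 mm above the table), lightly chamfered; origin: centre of the block's underside; its front is the plain upright face at x = -50 mm, facing the robot
- stand: fixed low plywood block where the panels start, 100 mm (x) by 160 mm (y) by 30 mm high, no back wall, with three slots like the rack's at y = -50, 0 and 50 mm, 22 mm deep (floor 8 mm above the table); origin: centre of its underside
- rule: straightedge: flat aluminium bar 200 mm long (its x), 50 wide (its y), 5 thick, with a black block handle upright on its middle, 50 mm long (along x), 14 wide (along y), its top 45 mm above the underside; 160 g; lies flat on the table; origin: centre of its underside, z up; either long edge may go against the rack
- tyre: loose black rubber tyre lying flat, 54 mm across, 22 mm high, among the stoppers; a bystander; origin: centre of its underside
- motor: loose white motor block, 62 x 30 x 28 mm, at the far side; a bystander; origin: underside of the block
- gear: loose flat grey gear, 64 mm across, 12 mm high, at the far side; a bystander; origin: centre of its underside
- driver: loose screwdriver lying at the far side; a bystander; origin: its middle
Mind the look-alikes: they are no part of the job. What is shaped like the rack but blue or turquoise is not meant.

How it is judged:
By the outcome, as a careful person would: the job done as asked, in the order asked, and still so for the second after the job is handed in, with the robot touching nothing.
Of panel_a, panel_b, panel_c only 2 to 3 are there at a start; the rules pass over those that are not, and their reading is None.
Of bottle_a, bottle_b, bottle_c only 2 to 3 are there at a start; the rules pass over those that are not, and their reading is None.
At some moment in a run one of rule, bottle_a, bottle_b, bottle_c may be knocked a few centimetres aside while the robot is not near it.
It also fails if it takes over 208 s, if anything falls off the work surface, if the arm or the gripper's body presses on something with over 40 N, if the wrist force passes 120 N, or if a joint passes its speed limit or range.

### The arm

A 7-joint arm with a two-finger parallel gripper is mounted at the origin on the work surface. World frame = base frame: x ahead of the robot, y to its left, z up, the work surface at z = 0. Lengths are in m, angles in rad, forces in N, time in s.
With the tool pointing down it reaches from about 0.35 to 0.9 m from the base axis. Payload 8.1 kg.
Tool frame: the origin (TCP) lies midway between the tips of the shut fingers; the grasp point (between the pads) lies 19 mm behind it; x points along the fingers, z is the direction in which the jaws open and shut, and the axes are right-handed (so a half turn about x gives the same grasp; the last joint's range is limited). The gripper opens to 92 mm and grips with 3 to 60 N. Pads are 19 mm wide; open, the fingers measure 130 mm over their backs; the gripper's body (75 mm by 190 mm) begins 47 mm behind the grasp point.
Start: joints at [-1.376, 0.434, 0.025, 1.573, -0.012, 1.134, -0.075], TCP at [0.183, 0.597, 0.227] pointing down, gripper open.
Joint ranges: [-2.62, 2.62], [-0.44, 2.09], [-1.27, 1.32], [0.08, 2.57], [-1.32, 4.46], [0.12, 2], [-2.74, 2.74]. Speed limits (rad/s): [2.22, 2.22, 3.01, 3.01, 3.14, 3.14, 3.14].

### API

Orientations are given as a rotation vector (axis times angle).
In Python, from cell import arm, optics, finder gives the robot as it stands.
- The arm moves only by the tool send_rows, never from a script. Its argument "rows" is a list that holds one entry, the list of rows, each a list of 7 numbers: the shift along the tool's x, y, z in mm, then the turn, a rotation vector about the tool's x, y, z in degrees, then the opening in per cent of the stroke, from 0 (shut) to 100 (fully open). A call has exactly 8 rows; each row is the pose to reach, as a shift and turn from the pose commanded when the call began, along the tool's axes at that moment; what a row does not reach only later rows make up. A row lasts 1/10 s, in which the tool goes at most 50 mm and 8.59 degrees, less where a joint would pass 70% of its speed; a pose out of reach is approached as far as the arm can. A call with a gripper value outside its range is refused whole. The fingers move at their own pace and stop on an object; "grip_force" is the grip in N (left out, the last holds). Time passes only in rows, so rows that repeat a pose let the fingers close, or fill a call up. It gives the time, the measured TCP pose, the force and the opening at its end, in the units of the state.
- arm.observe(): the state, without advancing time (a new reading comes with each control period).
- optics.get_image(name): name is "side" or "top" or "wrist"; returns (picture, depth): 400x640x3 uint8, red, green, blue; 400x640 float32, m along the optical axis (not along the pixel's ray), 0 where there is no reading.
- optics.get_calibration(name): a dict with "camera_matrix" (3x3 intrinsics, pixels), "position" and "orientation" of the camera in the world; the wrist camera has in their place "T_tool_cam" (4x4, takes a point from camera to tool coordinates, whose origin is the TCP and whose axes are the tool frame's). Camera axes: x right, y up, looking along -z (the intrinsics and any distortion apply to the point x, -y, -z); pixel columns grow to the right and rows downward; lengths in m; the calibration is good to about 2 mm. The wrist camera is an equidistant fisheye: a pixel r from the principal point sees the ray r / f radians off the axis. A picture is of the moment at which its call begins: read the wrist's pose just before it. get_calibration takes no time and is no camera call.
- arm.sign_off(): hands the job in, once; it reports no verdict.
Trained networks look in the newest picture that a camera, given by its name, has taken for a name from the list of things; names that differ only in an ending like _2 or _b are one class to them, and where a whole thing is asked for, a point or a joint stands for the part that bears it (a point fixed in the world has none). Each returns a list of dicts, best first, with "confidence" (0 to 1); they miss things now and then, are a little off and sometimes report something else, mostly with a low value. They report only what shows in the picture. A call takes as long as a camera call. They do not tell look-alikes from the thing itself.
- finder.search_frame(camera, thing): "bbox" ([left, top, width, height] in pixels, round what is visible of it).
- finder.regions_of(camera, thing): "region" (400x640 bool, what is visible of it) and "bbox" ([left, top, width, height] in pixels, round what is visible of it).
- finder.place_of(camera, thing): "xy" ([column, row] in pixels: a listed point, or the origin of a listed thing).
The state is a dict: "clock": time; "joints": joint angles; "dq": joint speeds; "joint_efforts": joint torques, N m; "position": TCP position; "ee_rot": TCP orientation; "force": force on the tool from outside, world axes, zero at the start; "ft_torque": the same for the moment, N m; "width": opening from 0.0 (shut) to 1.0 (fully open).
Only numpy, scipy, OpenCV 4.12 (cv2) and the standard library are available. Lean on these libraries where they do the work, as an engineer would, in place of code of your own. Each camera call takes 0.05 s, during which the arm holds its last target.

## Working session

There is one attempt and no reset: what is moved stays moved. The work goes in short steps, Python scripts to look and compute and a tool call to move; the robot and the scene stay as the last step left them, time stands still between calls to the robot, and variables do not carry over. Pictures are saved under pics/ and viewed, and the job is handed in when it is done.

Besides the shell and the picture viewer there is one more tool, called as name(argument=value, ...) on one line, values as JSON. send_rows: Moves the arm, as the interface text tells. Its arguments: {"type":"object","properties":{"rows":{"type":"array"},"grip_force":{"type":"number"}},"required":["rows"]}

```bash
ls; mkdir -p pics; cat > h.py <<'E'
import numpy as np, cv2
from scipy.spatial.transform import Rotation as R
from cell import arm, optics, finder
E
python3 - <<'E'
from h import *
s=arm.observe()
print(s['clock'],s['position'],s['ee_rot'],s['width'],s['force'])
print(R.from_rotvec(s['ee_rot']).as_matrix().round(3))
for n in ['side','top','wrist']:
    im,d=optics.get_image(n)
    cv2.imwrite(f'pics/{n}0.png',im[:,:,::-1]); np.save(f'{n}0.npy',d)
    print(n,optics.get_calibration(n))
E
```

```text
pics
0.0 [0.18325405 0.59699986 0.22594271] [-0.98809471  1.33671867  0.98635879] 1.0041390728624646 [-0.22114278  0.24515557 -0.11370449]
[[-0.    -0.956  0.293]
 [-0.002  0.293  0.956]
 [-1.    -0.    -0.002]]
side {'camera_matrix': array([[471.28564283,   0.        , 321.16232628],
       [  0.        , 471.28564283, 200.01495133],
       [  0.        ,   0.        ,   1.        ]]), 'position': array([-0.18490007, -0.7779166 ,  0.95157537]), 'orientation': array([ 0.77470805, -0.32647756, -0.72423497])}
top {'camera_matrix': array([[387.00735443,   0.        , 317.66627424],
       [  0.        , 387.00735443, 198.84867648],
       [  0.        ,   0.        ,   1.        ]]), 'position': array([ 0.34216631, -0.08359919,  1.32974259]), 'orientation': array([ 0.0964528 , -0.11652319, -1.55149211])}
wrist {'camera_matrix': array([[309.70691629,   0.        , 317.16100254],
       [  0.        , 309.70691629, 198.90056825],
       [  0.        ,   0.        ,   1.        ]]), 'T_tool_cam': array([[-4.24671598e-04,  2.63810075e-01, -9.64574551e-01,
        -1.56963868e-01],
       [ 1.37562676e-04,  9.64574644e-01,  2.63810040e-01,
         7.14985806e-02],
       [ 9.99999900e-01, -2.06568253e-05, -4.45917875e-04,
        -6.36161593e-04],
       [ 0.00000000e+00,  0.00000000e+00,  0.00000000e+00,
         1.00000000e+00]])}
```

View pics/top0.png

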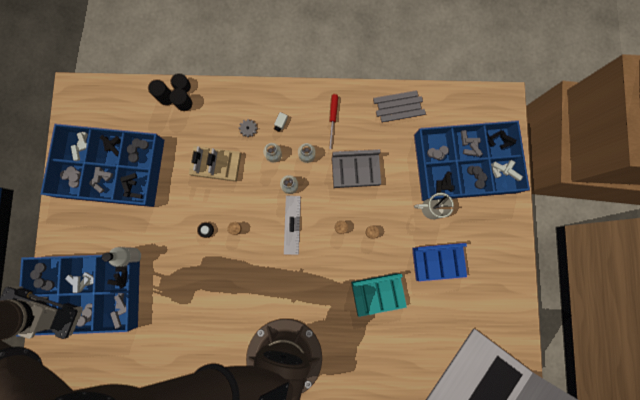

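View pics/side0.png

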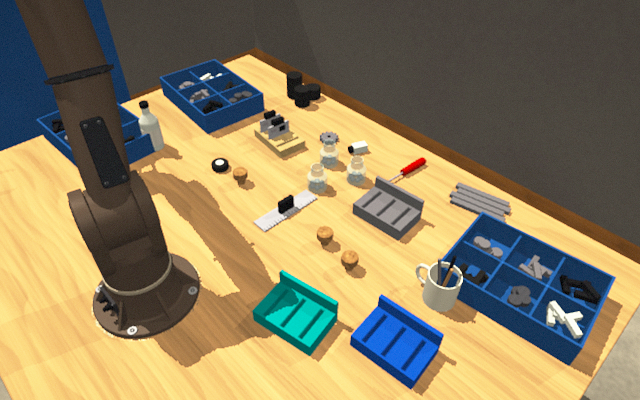

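View pics/wrist0.png

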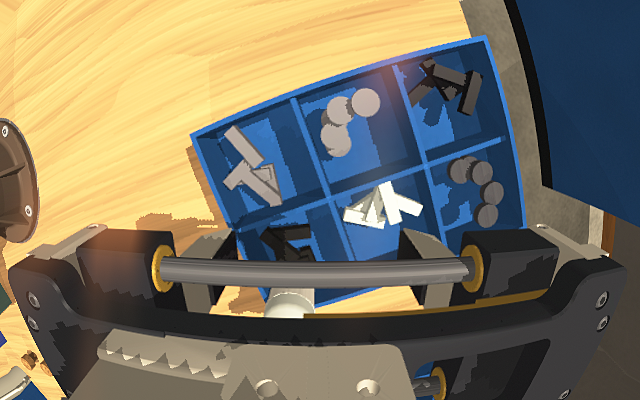

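The top view shows three bottles at (273,152), (307,153) and (290,184), and stoppers at (235,228), (341,227) and (373,231). The tyre is at (206,230) and the rule at (292,224). The plywood stand with its panels is at (215,165) and the grey rack at (357,169). The look-alike racks are turquoise at (380,295) and blue at (440,261).

```bash
cat >> h.py <<'E'
def cal(n):
    c=optics.get_calibration(n); K=c['camera_matrix']
    if n=='wrist': return K,None
    T=np.eye(4);T[:3,:3]=R.from_rotvec(c['orientation']).as_matrix();T[:3,3]=c['position'];return K,T
def tool(s=None):
    s=s or arm.observe()
    T=np.eye(4);T[:3,:3]=R.from_rotvec(s['ee_rot']).as_matrix();T[:3,3]=s['position'];return T
def rays(n,uv,T=None):
    """returns origin, dirs with unit depth along optical axis"""
    K,C=cal(n); uv=np.atleast_2d(np.asarray(uv,float))
    p=(uv-[K[0,2],K[1,2]])/K[0,0]
    if n=='wrist':
        C=(tool() if T is None else T)@optics.get_calibration('wrist')['T_tool_cam']
        r=np.linalg.norm(p,axis=1)+1e-9
        q=p*(np.tan(r)/r)[:,None]
    else: q=p
    d=np.c_[q[:,0],-q[:,1],-np.ones(len(q))]
    return C[:3,3],d@C[:3,:3].T
def dep(n,uv,d,T=None):
    o,r=rays(n,uv,T); return o+r*np.atleast_1d(d)[:,None]
def onz(n,uv,z,T=None):
    o,r=rays(n,uv,T); return o+r*((z-o[2])/r[:,2])[:,None]
def proj(n,P,T=None):
    K,C=cal(n); P=np.atleast_2d(P)
    if n=='wrist': C=(tool() if T is None else T)@optics.get_calibration('wrist')['T_tool_cam']
    q=(P-C[:3,3])@C[:3,:3]; x,y,z=q[:,0],-q[:,1],-q[:,2]
    rr=np.hypot(x,y)+1e-12
    if n=='wrist':
        a=np.arctan2(rr,z)/rr; u=np.c_[x*a,y*a]
    else: u=np.c_[x/z,y/z]
    return u*K[0,0]+[K[0,2],K[1,2]]
def cloud(n,d,T=None,box=None):
    v,u=np.mgrid[:400,:640]; m=d>0
    if box: 
        l,t,w,h=box; b=np.zeros_like(m); b[t:t+h,l:l+w]=1; m&=b
    uv=np.c_[u[m],v[m]]; return dep(n,uv,d[m],T),uv
E
python3 - <<'E'
from h import *
im=cv2.imread('pics/top0.png')
c=cv2.resize(im[120:270,170:410],None,fx=3.3,fy=3.3,interpolation=cv2.INTER_CUBIC);cv2.imwrite('pics/top0c.png',c)
im=cv2.imread('pics/side0.png')
c=cv2.resize(im[90:280,200:440],None,fx=3.1,fy=3.1,interpolation=cv2.INTER_CUBIC);cv2.imwrite('pics/side0c.png',c)
optics.get_image('top')
for t in ['bottle_a','stopper_a','panel_a','rack','stand','rule','tyre','motor','gear','driver']:
    for r in finder.place_of('top',t)[:6]:
        z={'bottle':0,'stopper':0,'panel':.01}.get(t[:-2],0)
        print(t,round(r['confidence'],2),np.round(r['xy'],1),onz('top',r['xy'],z)[0].round(3))
optics.get_image('side')
for t in ['bottle_a','stopper_a','panel_a','rack','stand','rule']:
    for r in finder.place_of('side',t)[:6]:
        z={'bottle':0,'stopper':0,'panel':.01}.get(t[:-2],0)
        print('side',t,round(r['confidence'],2),np.round(r['xy'],1),onz('side',r['xy'],z)[0].round(3))
E
```

```text
bottle_a 0.75 [287.6 188.9] [0.557 0.006 0.   ]
bottle_a 0.68 [269.2 151.6] [0.689 0.074 0.   ]
bottle_a 0.49 [307.2 153.2] [ 0.686 -0.06   0.   ]
stopper_a 0.67 [337.3 223.7] [ 0.439 -0.168  0.   ]
stopper_a 0.63 [366.8 231.3] [ 0.415 -0.27   0.   ]
stopper_a 0.56 [236.7 228.2] [0.418 0.176 0.   ]
panel_a 0.56 [199.8 160.5] [0.65  0.312 0.01 ]
panel_a 0.51 [216.  163.6] [0.64  0.256 0.01 ]
panel_a 0.45 [304.9 154.1] [ 0.68  -0.052  0.01 ]
rack 0.84 [435.8 261.6] [ 0.315 -0.505  0.   ]
rack 0.8 [358.5 170.8] [ 0.626 -0.241  0.   ]
rack 0.76 [373.7 296. ] [ 0.198 -0.293  0.   ]
stand 0.89 [215.  164.6] [0.639 0.262 0.   ]
rule 0.91 [291.4 223.5] [ 0.437 -0.01   0.   ]
rule 0.31 [247.2 126.6] [0.779 0.155 0.   ]
tyre 0.65 [208.9 227.2] [0.42  0.271 0.   ]
tyre 0.5 [235.1 229.3] [0.414 0.182 0.   ]
motor 0.61 [286.6 188.4] [0.559 0.009 0.   ]
motor 0.55 [278.7 118.4] [0.811 0.044 0.   ]
gear 0.59 [249.3 124.4] [0.787 0.148 0.   ]
driver 0.52 [329.7 124.9] [ 0.791 -0.138  0.   ]
side bottle_a 0.93 [315.1 184.9] [0.57  0.008 0.   ]
side bottle_a 0.89 [354.8 179.6] [ 0.677 -0.059  0.   ]
side bottle_a 0.64 [331.2 162.6] [0.684 0.051 0.   ]
side bottle_a 0.27 [401.  175.8] [ 0.796 -0.147  0.   ]
side stopper_a 0.73 [238.5 184.3] [0.402 0.172 0.   ]
side stopper_a 0.7 [320.6 242. ] [ 0.419 -0.172  0.   ]
side panel_a 0.64 [270.8 133.9] [0.637 0.298 0.01 ]
side panel_a 0.58 [278.4 138.8] [0.637 0.258 0.01 ]
side panel_a 0.37 [325.1 242.1] [ 0.421 -0.187  0.01 ]
side rack 0.91 [296.6 324.7] [ 0.201 -0.316  0.   ]
side rack 0.78 [391.6 348.9] [ 0.311 -0.508  0.   ]
side rack 0.77 [383.7 217.5] [ 0.614 -0.229  0.   ]
side stand 0.86 [279.2 138. ] [ 0.651  0.271 -0.   ]
side stand 0.6 [358.7 158.4] [0.765 0.005 0.   ]
side rule 0.67 [286.8 211.7] [ 0.43  -0.021  0.   ]
side rule 0.66 [218.3 166.3] [0.409 0.287 0.   ]
side rule 0.65 [281.5 140.8] [0.646 0.253 0.   ]
side rule 0.32 [277.5 135.7] [0.655 0.285 0.   ]
```

View pics/top0c.png

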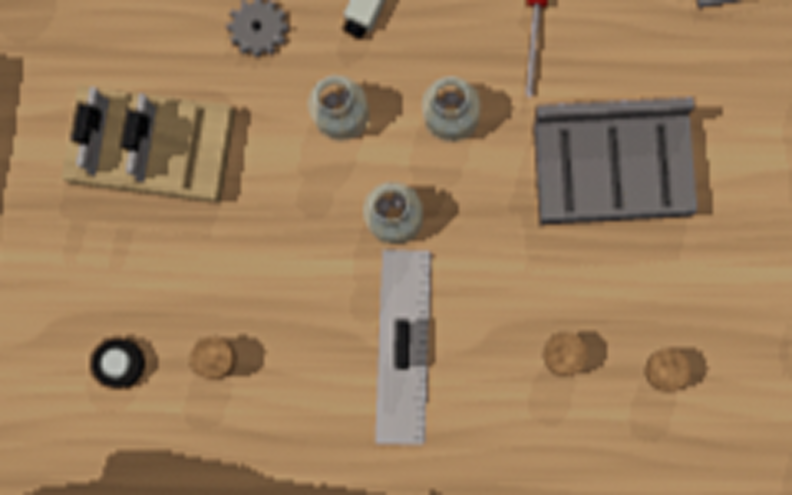

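View pics/side0c.png

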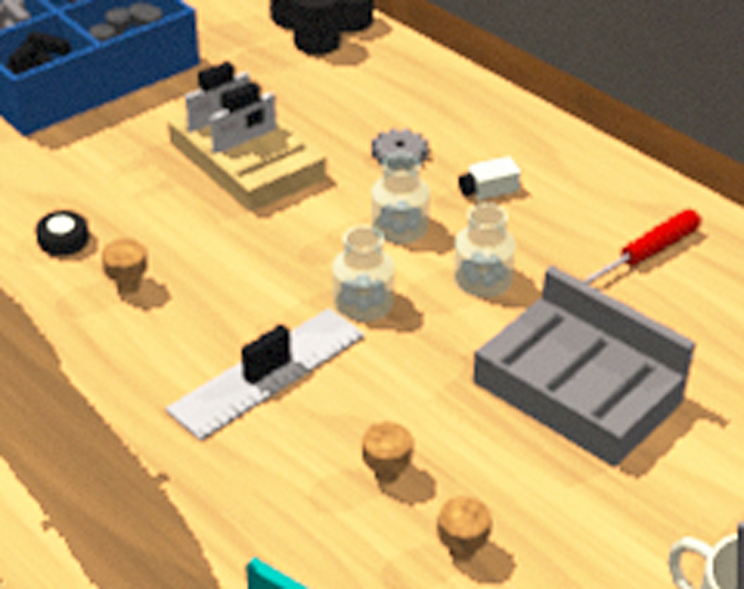

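Three bottles, three stoppers and two panels are present, and the rack I want is the grey one at top (357,169). Next I refine the poses from depth.

```bash
python3 - <<'E'
from h import *
for n in ['top','side']:
    d=np.load(f'{n}0.npy'); P,uv=cloud(n,d)
    def sel(x0,x1,y0,y1,z0,z1):
        m=(P[:,0]>x0)&(P[:,0]<x1)&(P[:,1]>y0)&(P[:,1]<y1)&(P[:,2]>z0)&(P[:,2]<z1); return P[m]
    print(n)
    t=sel(.45,.55,.05,.15,-.02,.02); print('table z',np.median(t[:,2]))
    for nm,(x,y) in dict(s1=(.418,.176),s2=(.43,-.168),s3=(.415,-.265)).items():
        q=sel(x-.04,x+.04,y-.04,y+.04,.038,.055); 
        if len(q): print(nm,len(q),((q.max(0)+q.min(0))/2).round(4),q.mean(0).round(4),(q.max(0)-q.min(0)).round(3))
    for nm,(x,y) in dict(b1=(.56,.006),b2=(.687,.074),b3=(.68,-.06)).items():
        q=sel(x-.04,x+.04,y-.04,y+.04,.07,.09)
        if len(q): print(nm,len(q),((q.max(0)+q.min(0))/2).round(4),(q.max(0)-q.min(0)).round(3))
    def rect(q,nm):
        if len(q)<5: print(nm,'none');return
        r=cv2.minAreaRect((q[:,:2]*1000).astype(np.float32)); print(nm,len(q),np.round(r[0],1),np.round(r[1],1),round(r[2],1))
    rect(sel(.53,.72,-.35,-.12,.033,.046),'rack top')
    rect(sel(.53,.72,-.35,-.12,.068,.08),'rack wall')
    rect(sel(.53,.72,.16,.37,.024,.036),'stand top')
    rect(sel(.30,.545,-.06,.05,.0025,.009),'rule')
    rect(sel(.30,.545,-.06,.05,.037,.05),'rule handle')
    rect(sel(.55,.72,.23,.28,.086,.1),'bar1')
    rect(sel(.55,.72,.28,.34,.086,.1),'bar2')
E
```

```text
top
table z 0.0016907942135190313
s1 138 [0.4159 0.1779 0.0448] [0.416  0.1775 0.0456] [0.04  0.043 0.013]
s2 132 [ 0.4266 -0.1778  0.0455] [ 0.4265 -0.1777  0.0461] [0.043 0.04  0.012]
s3 133 [ 0.4136 -0.2809  0.0458] [ 0.4125 -0.2808  0.0453] [0.04  0.041 0.013]
b1 42 [0.5693 0.0013 0.0796] [0.038 0.036 0.015]
b2 50 [0.6792 0.0606 0.0787] [0.037 0.037 0.017]
b3 45 [ 0.6812 -0.0569  0.0786] [0.039 0.034 0.016]
rack top 1178 [ 620. -228.] [101.9 160.7] 4.3
rack wall 182 [ 675.3 -222.2] [ 12.8 157.1] 4.0
stand top 926 [639.8 258.9] [162.7 101.3] 83.1
rule 1161 [421.7  -5. ] [243.3 109.8] 0.0
rule handle 78 [477.4  -5. ] [131.7  23. ] 4.1
bar1 61 [639.3 257.6] [14.4 40.7] 85.5
bar2 63 [645.2 307. ] [14.6 40.3] 84.8
side
table z -0.0017219856300854097
s1 111 [0.4139 0.1738 0.0429] [0.4124 0.1727 0.042 ] [0.044 0.043 0.009]
s2 169 [ 0.4246 -0.1826  0.0425] [ 0.4229 -0.1829  0.0423] [0.044 0.043 0.009]
s3 186 [ 0.4099 -0.2838  0.0428] [ 0.4092 -0.2854  0.0421] [0.046 0.042 0.009]
b1 76 [ 0.5668 -0.0051  0.0763] [0.039 0.039 0.012]
b2 62 [0.6784 0.0555 0.0759] [0.041 0.041 0.011]
b3 75 [ 0.6778 -0.0623  0.0765] [0.041 0.042 0.013]
rack top 1464 [ 619.1 -231.2] [110.4 162.8] 4.4
rack wall 219 [ 672.7 -227.9] [ 18.9 158.8] 4.3
stand top 560 [637.3 253.6] [168.9 104.9] 84.6
rule 552 [423.9  -5.9] [239.  103.5] 3.0
rule handle 114 [475.5  -8. ] [138.6  32.5] 0.7
bar1 43 [635.3 253.1] [41.4 19.7] 2.6
bar2 40 [641.8 303.5] [40.9 16.7] 9.1
```

```bash
cat >> h.py <<'E'
R0=np.array([[0,-1,0],[0,0,1],[-1,0,0.]])
def go(p,yaw=0.,s=None):
    """print shift/turn (mm,deg) to TCP position p, yaw deg about world z from R0 (jaw along y)"""
    T=tool(s); Rt=R.from_euler('z',yaw,degrees=True).as_matrix()@R0
    sh=T[:3,:3].T@(np.asarray(p)-T[:3,3])*1000
    rv=R.from_matrix(T[:3,:3].T@Rt).as_rotvec(degrees=True)
    print('to',np.round(p,4),yaw,': shift',sh.round(1),'turn',rv.round(2)); return sh,rv
def st():
    s=arm.observe(); print('t',round(s['clock'],2),'p',s['position'].round(4),'F',s['force'].round(2),'w',round(s['width'],3)); return s
E
python3 - <<'E'
from h import *
st(); go([.415,.1755,.2],0)
E
```

```text
t 1.05 p [0.1834 0.5975 0.2267] F [ 0.83 -0.21 -0.54] w 0.999
to [0.415  0.1755 0.2   ] 0 : shift [  26.7 -345.3 -335.4] turn [-17.07   0.    -0.  ]
```

send_rows(rows=[[[5,-40,-38,-2,0,0,70],[10,-80,-76,-4,0,0,70],[15,-120,-115,-6,0,0,70],[20,-165,-160,-8,0,0,70],[26,-210,-205,-10,0,0,70],[26,-255,-248,-13,0,0,70],[26,-300,-292,-15,0,0,70],[26,-345,-335,-17,0,0,70]]])

```text
clock: 1.85
position: [0.376, 0.2459, 0.2018]
ee_rot: [-1.209, 1.208, 1.209]
force: [1.0, 0.6, -0.0]
width: 0.703
```

send_rows(rows=[[[0,0,0,0,0,0,70],[0,0,0,0,0,0,70],[0,0,0,0,0,0,70],[0,0,0,0,0,0,70],[0,0,0,0,0,0,70],[0,0,0,0,0,0,70],[0,0,0,0,0,0,70],[0,0,0,0,0,0,70]]])

```text
clock: 2.65
position: [0.3752, 0.2479, 0.2015]
ee_rot: [-1.209, 1.21, 1.209]
force: [0.1, -0.4, 0.1]
width: 0.696
```

```bash
python3 - <<'E'
from h import *
s=st(); im,d=optics.get_image('wrist'); cv2.imwrite('pics/w1.png',im[:,:,::-1])
T=tool(s); P,uv=cloud('wrist',d,T)
m=(abs(P[:,0]-.415)<.04)&(abs(P[:,1]-.1755)<.04)&(P[:,2]>.038)&(P[:,2]<.055)
q=P[m]; print(len(q),((q.max(0)+q.min(0))/2).round(4),(q.max(0)-q.min(0)).round(3))
print(proj('wrist',[[.415,.1755,.044]],T))
go([.415,.1755,.2])
E
```

```text
t 2.65 p [0.3752 0.2479 0.2015] F [ 0.06 -0.42  0.13] w 0.696
982 [0.4144 0.1755 0.0418] [0.042 0.044 0.007]
[[251.24090019 221.41723521]]
to [0.415  0.1755 0.2   ] 0.0 : shift [  1.5 -39.9 -72.3] turn [-0.05  0.   -0.  ]
```

View pics/w1.png

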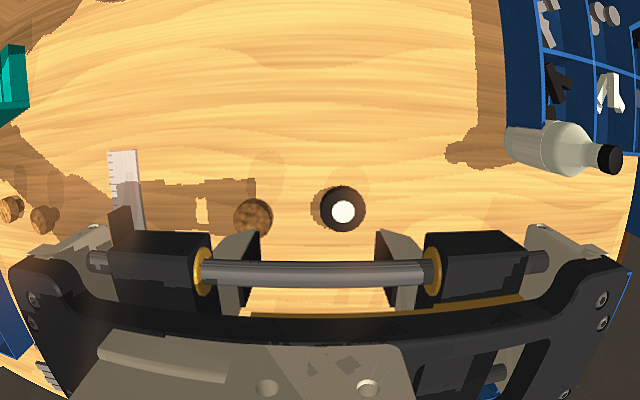

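The stopper is at wrist (252,215) and the tyre at (342,208). The depth fix is (0.4144, 0.1755), which matches the fixed cameras.

send_rows(rows=[[[0,-20,-36,0,0,0,70],[1,-40,-72,0,0,0,70],[1,-40,-72,0,0,0,70],[45,-40,-72,0,0,0,70],[90,-40,-72,0,0,0,70],[135,-40,-72,0,0,0,70],[170,-40,-72,0,0,0,70],[185,-40,-72,0,0,0,70]]])

```text
clock: 3.5
position: [0.4135, 0.1751, 0.0137]
ee_rot: [-1.208, 1.214, 1.21]
force: [-0.4, 0.5, 1.0]
width: 0.699
```

send_rows(rows=[[[0,0,0,0,0,0,70],[0,0,0,0,0,0,70],[0,0,0,0,0,0,30],[0,0,0,0,0,0,30],[0,0,0,0,0,0,30],[0,0,0,0,0,0,30],[0,0,0,0,0,0,30],[0,0,0,0,0,0,30]]], grip_force=15)

```text
clock: 4.3
position: [0.4158, 0.176, 0.0173]
ee_rot: [-1.208, 1.208, 1.208]
force: [-1.2, -1.3, 9.1]
width: 0.477
```

```bash
python3 - <<'E'
from h import *
s=st(); go([.415,.1755,.016])
E
```

```text
t 4.3 p [0.4158 0.176  0.0173] F [-1.16 -1.33  9.05] w 0.477
to [0.415  0.1755 0.016 ] 0.0 : shift [ 1.3  0.8 -0.5] turn [-0.07  0.05  0.07]
```

send_rows(rows=[[[-15,0,0,0,0,0,30],[-50,0,0,0,0,0,30],[-100,0,0,0,0,0,30],[-150,0,0,0,0,0,30],[-185,-30,-10,0,0,0,30],[-185,-70,-25,0,0,0,30],[-185,-110,-45,0,0,0,30],[-185,-150,-65,0,0,0,30]]])

```text
clock: 5.1
position: [0.5665, 0.1101, 0.2023]
ee_rot: [-1.209, 1.208, 1.209]
force: [0.2, 0.3, -0.1]
width: 0.476
```

send_rows(rows=[[[0,-40,-20,0,0,0,30],[0,-70,-30,0,0,0,30],[0,-100,-40,0,0,0,30],[0,-120,-48,0,0,0,30],[0,-130,-51,0,0,0,30],[0,-130,-51,0,0,0,30],[0,-130,-51,0,0,0,30],[0,-130,-51,0,0,0,30]]])

```text
clock: 5.9
position: [0.6941, 0.0603, 0.2017]
ee_rot: [-1.208, 1.209, 1.21]
force: [-0.8, 0.4, -0.0]
width: 0.479
```

```bash
cat >> h.py <<'E'
def look(n,name,show=True):
    s=arm.observe(); im,d=optics.get_image(n); T=tool(s)
    cv2.imwrite(f'pics/{name}.png',im[:,:,::-1]); P,uv=cloud(n,d,T if n=='wrist' else None); return im,d,P,uv,T
def near(P,c,r,z0,z1):
    m=(np.hypot(P[:,0]-c[0],P[:,1]-c[1])<r)&(P[:,2]>z0)&(P[:,2]<z1); return P[m]
def mid(q,nm=''):
    if len(q): print(nm,len(q),((q.max(0)+q.min(0))/2).round(4),(q.max(0)-q.min(0)).round(3))
    else: print(nm,'none')
B=dict(b1=(.568,-.002),b2=(.679,.058),b3=(.6795,-.0595))
E
python3 - <<'E'
from h import *
s=st(); im,d,P,uv,T=look('wrist','w2')
for k,b in B.items(): mid(near(P,b,.035,.07,.09),k)
im,d,P,uv,_=look('top','t2')
for k,b in B.items(): mid(near(P,b,.035,.07,.09),k)
go([.679,.058,.2])
E
```

```text
t 5.9 p [0.6941 0.0603 0.2017] F [-0.84  0.39 -0.04] w 0.479
b1 547 [ 0.5694 -0.0023  0.0757] [0.039 0.038 0.011]
b2 517 [0.6793 0.0571 0.0753] [0.038 0.039 0.011]
b3 540 [ 0.6805 -0.0596  0.0753] [0.039 0.038 0.011]
b1 46 [0.5694 0.0013 0.0787] [0.037 0.037 0.016]
b2 48 [0.6788 0.0607 0.0784] [0.036 0.037 0.016]
b3 45 [ 0.6806 -0.0569  0.0777] [0.039 0.033 0.015]
to [0.679 0.058 0.2  ] 0.0 : shift [ 1.9 15.3 -2.1] turn [-0.01  0.03 -0.  ]
```

View pics/w2.png

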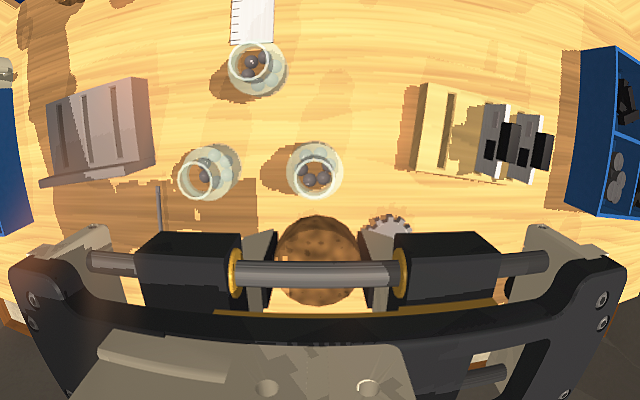

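Bottle B2's rim is at wrist (315,170), which gives (0.6793, 0.0571), and the held cork is at (318,260). Descending in stages.

send_rows(rows=[[[0,14,-3,0,0,0,30],[30,14,-3,0,0,0,30],[60,14,-3,0,0,0,30],[80,14,-3,0,0,0,30],[90,14,-3,0,0,0,30],[95,14,-3,0,0,0,30],[95,14,-3,0,0,0,30],[95,14,-3,0,0,0,30]]])

```text
clock: 6.8
position: [0.6818, 0.0564, 0.1077]
ee_rot: [-1.209, 1.208, 1.207]
force: [-0.4, 0.7, 0.2]
width: 0.472
```

```bash
python3 - <<'E'
from h import *
s=st(); im,d,P,uv,T=look('wrist','w3')
im2,_,_,_,_=look('side','s3')
cv2.imwrite('pics/s3c.png',cv2.resize(im2[110:230,270:400,::-1],None,fx=4,fy=4))
go([.680,.0575,.078])
E
```

```text
t 6.8 p [0.6818 0.0564 0.1077] F [-0.43  0.68  0.17] w 0.472
to [0.68   0.0575 0.078 ] 0.0 : shift [29.7  1.8  1.1] turn [-0.07  0.02  0.11]
```

View pics/w3.png

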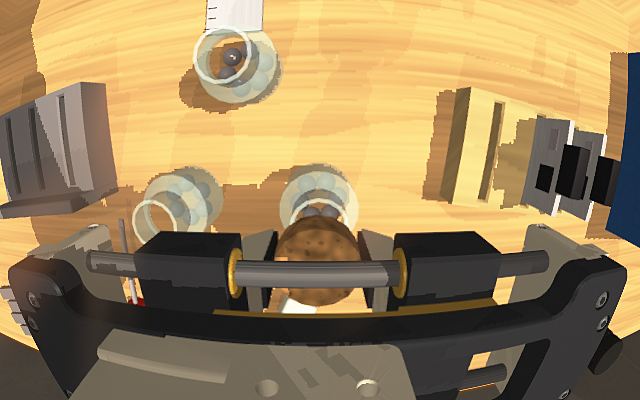

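View pics/s3c.png

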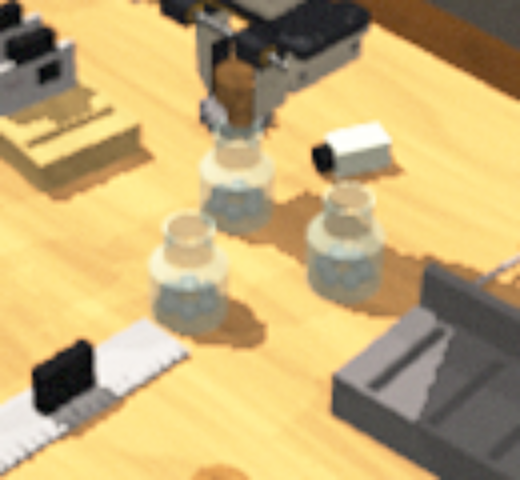

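The held cork, at side crop (235,90), is centred over B2's mouth. Lowering it now.

send_rows(rows=[[[4,2,1,0,0,0,30],[9,2,1,0,0,0,30],[14,2,1,0,0,0,30],[19,2,1,0,0,0,30],[24,2,1,0,0,0,30],[28,2,1,0,0,0,30],[31,2,1,0,0,0,30],[31,2,1,0,0,0,30]]])

```text
clock: 7.7
position: [0.6791, 0.0572, 0.0754]
ee_rot: [-1.208, 1.21, 1.208]
force: [-0.4, 0.2, -1.5]
width: 0.474
```

```bash
python3 - <<'E'
from h import *
s=st()
E
```

```text
t 7.7 p [0.6791 0.0572 0.0754] F [-0.36  0.2  -1.46] w 0.474
```

send_rows(rows=[[[1,0,0,0,0,0,30],[1,0,0,0,0,0,30],[0,0,0,0,0,0,70],[0,0,0,0,0,0,70],[0,0,0,0,0,0,70],[0,0,0,0,0,0,70],[-20,0,0,0,0,0,70],[-60,0,0,0,0,0,70]]])

```text
clock: 8.5
position: [0.6767, 0.0573, 0.1328]
ee_rot: [-1.206, 1.215, 1.213]
force: [0.2, 1.2, -0.2]
width: 0.699
```

```bash
python3 - <<'E'
from h import *
s=st(); go([.425,-.180,.2])
E
```

```text
t 8.5 p [0.6767 0.0573 0.1328] F [ 0.2   1.19 -0.19] w 0.699
to [ 0.425 -0.18   0.2  ] 0.0 : shift [ -65.4  251.9 -237.6] turn [-0.06 -0.06 -0.38]
```

send_rows(rows=[[[-40,0,0,0,0,0,70],[-66,25,-25,0,0,0,70],[-66,60,-58,0,0,0,70],[-66,95,-92,0,0,0,70],[-66,130,-126,0,0,0,70],[-66,165,-160,0,0,0,70],[-66,195,-190,0,0,0,70],[-66,225,-215,0,0,0,70]]])

```text
clock: 9.3
position: [0.4522, -0.1591, 0.2017]
ee_rot: [-1.208, 1.21, 1.207]
force: [0.1, -0.4, -0.5]
width: 0.698
```

```bash
python3 - <<'E'
from h import *
s=st(); im,d,P,uv,T=look('wrist','w4')
mid(near(P,(.425,-.18),.04,.036,.055),'s2');mid(near(P,(.4115,-.2825),.04,.036,.055),'s3')
go([.425,-.180,.2]); go([.425,-.18,.0165])
im2,_,P,_,_=look('side','s4')
cv2.imwrite('pics/s4c.png',cv2.resize(im2[110:230,270:400,::-1],None,fx=4,fy=4))
E
```

```text
t 9.3 p [ 0.4522 -0.1591  0.2017] F [ 0.14 -0.43 -0.52] w 0.698
s2 1376 [ 0.4254 -0.1813  0.0409] [0.043 0.044 0.009]
s3 1194 [ 0.4108 -0.2845  0.0407] [0.044 0.043 0.009]
to [ 0.425 -0.18   0.2  ] 0.0 : shift [  1.6  21.8 -16.7] turn [-0.48 -0.07 -0.15]
to [ 0.425  -0.18    0.0165] 0.0 : shift [185.1  21.3 -16.5] turn [-0.48 -0.07 -0.15]
```

View pics/w4.png

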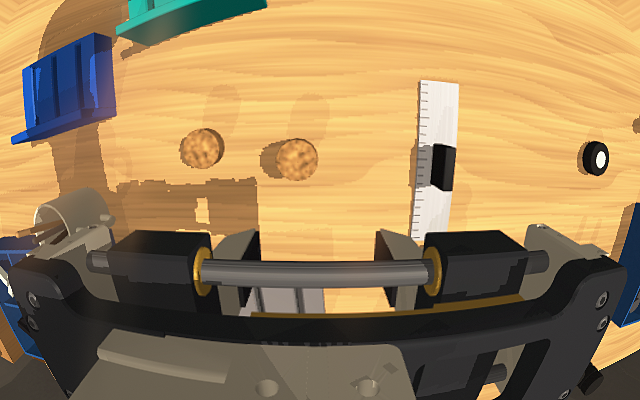

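View pics/s4c.png

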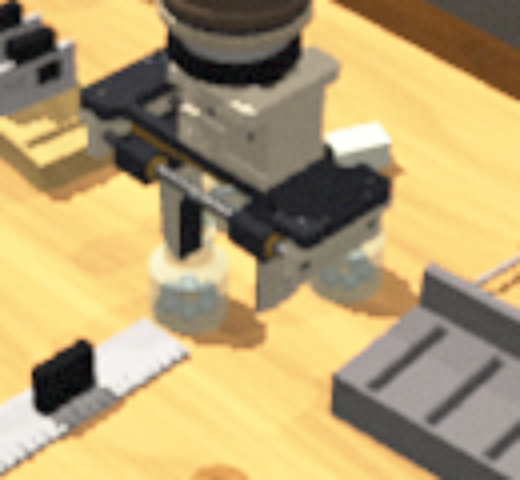

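The stoppers are at wrist (297,159) (S2) and (202,148) (S3). S2 is at (0.4254, -0.1813).

send_rows(rows=[[[0,21,-22,-0.5,0,0,70],[30,21,-22,-0.5,0,0,70],[75,21,-22,-0.5,0,0,70],[120,21,-22,-0.5,0,0,70],[155,21,-22,-0.5,0,0,70],[175,21,-22,-0.5,0,0,70],[184,21,-22,-0.5,0,0,70],[184,21,-22,-0.5,0,0,70]]])

```text
clock: 10.2
position: [0.4326, -0.1791, 0.0167]
ee_rot: [-1.214, 1.206, 1.216]
force: [0.0, 0.3, -0.0]
width: 0.7
```

send_rows(rows=[[[0,0,0,0,0,0,30],[0,0,0,0,0,0,30],[0,0,0,0,0,0,30],[0,0,0,0,0,0,30],[0,0,0,0,0,0,30],[0,0,0,0,0,0,30],[0,0,0,0,0,0,30],[-10,0,0,0,0,0,30]]])

```text
clock: 11.0
position: [0.4324, -0.1792, 0.0275]
ee_rot: [-1.214, 1.206, 1.216]
force: [-1.1, 0.7, -0.0]
width: 0.476
```

```bash
python3 - <<'E'
from h import *
s=st(); go([.6805,-.0595,.205])
E
```

```text
t 11.0 p [ 0.4324 -0.1792  0.0275] F [-1.07  0.68 -0.01] w 0.476
to [ 0.6805 -0.0595  0.205 ] 0.0 : shift [-177.7 -248.8  117.9] turn [ 0.44  0.02 -0.05]
```

send_rows(rows=[[[-40,0,0,0,0,0,30],[-85,0,0,0,0,0,30],[-130,-20,10,0,0,0,30],[-178,-50,25,0,0,0,30],[-178,-90,45,0,0,0,30],[-178,-130,65,0,0,0,30],[-178,-170,85,0,0,0,30],[-178,-200,105,0,0,0,30]]])

```text
clock: 11.8
position: [0.6338, -0.0715, 0.2063]
ee_rot: [-1.216, 1.205, 1.214]
force: [1.0, -0.3, 0.1]
width: 0.477
```

send_rows(rows=[[[0,-30,10,0,0,0,30],[0,-55,13,0,0,0,30],[0,-65,13,0,0,0,30],[0,-72,13,0,0,0,30],[0,-72,13,0,0,0,30],[0,-72,13,0,0,0,30],[0,-72,13,0,0,0,30],[0,-72,13,0,0,0,30]]])

```text
clock: 12.6
position: [0.7033, -0.0596, 0.2059]
ee_rot: [-1.214, 1.206, 1.214]
force: [0.7, 0.1, -0.0]
width: 0.475
```

```bash
python3 - <<'E'
from h import *
s=st(); im,d,P,uv,T=look('wrist','w5')
for k,b in B.items(): mid(near(P,b,.035,.07,.09),k)
mid(near(P,B['b2'],.035,.095,.11),'cork on b2')
# held cork in tool frame
Q=(P-T[:3,3])@T[:3,:3]
m=(abs(Q[:,2])<.03)&(abs(Q[:,1])<.05)&(Q[:,0]>-.04)&(Q[:,0]<.03); q=Q[m]
mid(q,'held')
print(proj('wrist',(T@np.array([-.028,.007,0,1]))[:3],T))
im2,_,P,_,_=look('side','s5')
cv2.imwrite('pics/s5c.png',cv2.resize(im2[110:230,270:400,::-1],None,fx=4,fy=4))
E
```

```text
t 12.6 p [ 0.7033 -0.0596  0.2059] F [ 0.72  0.12 -0.01] w 0.475
b1 532 [ 0.5691 -0.0027  0.0755] [0.039 0.039 0.011]
b2 142 [0.6768 0.0456 0.0801] [0.039 0.021 0.02 ]
b3 472 [ 0.6803 -0.0602  0.0755] [0.039 0.037 0.011]
cork on b2 1619 [0.6785 0.0561 0.0991] [0.043 0.044 0.008]
held 5755 [-0.0192  0.008   0.    ] [0.042 0.044 0.06 ]
[[317.95995064 260.12119032]]
```

View pics/w5.png

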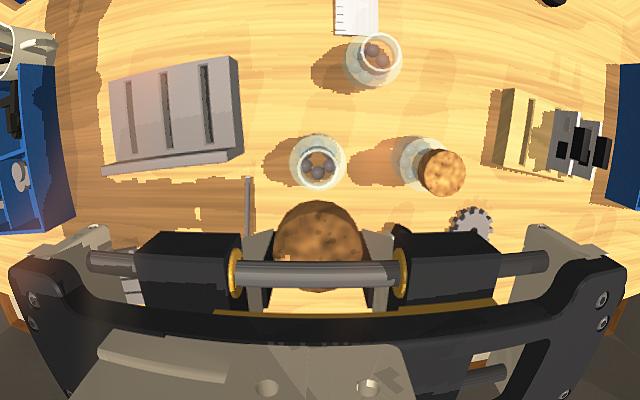

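View pics/s5c.png

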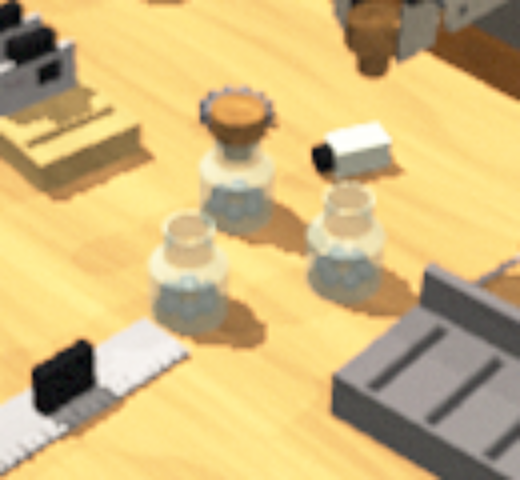

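B2's cork sits home at wrist (441,172), with its top at z ≈ 0.103. B3's rim is at (318,160), giving (0.6803, -0.060). The held cork is off by about 7.5 mm in tool y, so I compensate for that.

send_rows(rows=[[[0,15.5,0,0,0,0,30],[30,15.5,0,0,0,0,30],[65,15.5,0,0,0,0,30],[90,15.5,0,0,0,0,30],[100,15.5,0,0,0,0,30],[100,15.5,0,0,0,0,30],[100,15.5,0,0,0,0,30],[100,15.5,0,0,0,0,30]]])

```text
clock: 13.5
position: [0.6895, -0.0597, 0.1073]
ee_rot: [-1.216, 1.204, 1.213]
force: [0.0, -0.9, 0.8]
width: 0.47
```

```bash
python3 - <<'E'
from h import *
s=st(); im2,_,P,_,_=look('side','s6')
cv2.imwrite('pics/s6c.png',cv2.resize(im2[110:230,270:400,::-1],None,fx=4,fy=4))
go([.6878,-.0602,.0755])
E
```

```text
t 13.5 p [ 0.6895 -0.0597  0.1073] F [ 0.04 -0.86  0.81] w 0.47
to [ 0.6878 -0.0602  0.0755] 0.0 : shift [31.7  1.7 -0.6] turn [ 0.43 -0.    0.15]
```

View pics/s6c.png

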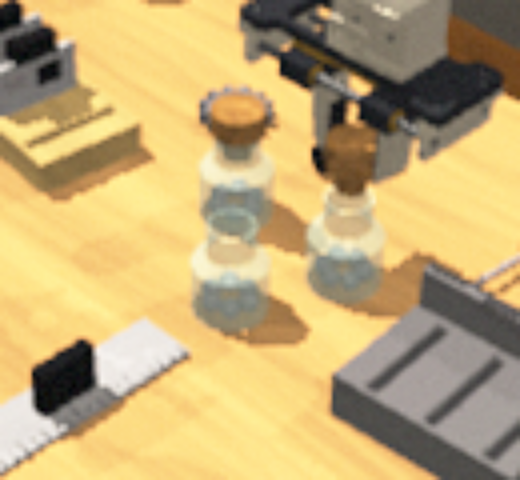

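B1 has been knocked aside, from crop (190,265) to (230,265), so I'll re-measure it. The cork is centred over B3, so I insert it now.

send_rows(rows=[[[4,1,0,0,0,0,30],[10,1,0,0,0,0,30],[15,1,0,0,0,0,30],[20,1,0,0,0,0,30],[25,1,0,0,0,0,30],[29,1,0,0,0,0,30],[32,1,0,0,0,0,30],[32,1,0,0,0,0,30]]])

```text
clock: 14.35
position: [0.6879, -0.0595, 0.0747]
ee_rot: [-1.215, 1.204, 1.214]
force: [-2.8, 1.3, 10.9]
width: 0.473
```

send_rows(rows=[[[0,0,0,0,0,0,30],[0,0,0,0,0,0,70],[0,0,0,0,0,0,70],[0,0,0,0,0,0,70],[0,0,0,0,0,0,70],[-20,0,0,0,0,0,70],[-60,0,0,0,0,0,70],[-100,0,0,0,0,0,70]]])

```text
clock: 15.15
position: [0.6867, -0.0594, 0.1738]
ee_rot: [-1.214, 1.207, 1.216]
force: [0.7, 0.1, 0.1]
width: 0.699
```

```bash
python3 - <<'E'
from h import *
s=st(); go([.440,-.285,.2])
E
```

```text
t 15.15 p [ 0.6867 -0.0594  0.1738] F [0.71 0.11 0.14] w 0.699
to [ 0.44  -0.285  0.2  ] 0.0 : shift [ -25.7  248.4 -223.7] turn [ 0.43 -0.01 -0.12]
```

send_rows(rows=[[[-25,20,-20,0.4,0,0,70],[-25,55,-50,0.4,0,0,70],[-25,90,-85,0.4,0,0,70],[-25,130,-120,0.4,0,0,70],[-25,170,-155,0.4,0,0,70],[-25,205,-185,0.4,0,0,70],[-25,235,-210,0.4,0,0,70],[-25,248,-224,0.4,0,0,70]]])

```text
clock: 15.95
position: [0.4373, -0.2882, 0.1988]
ee_rot: [-1.206, 1.212, 1.206]
force: [0.2, -0.2, 0.3]
width: 0.699
```

send_rows(rows=[[[0,0,0,0,0,0,70],[0,0,0,0,0,0,70],[0,0,0,0,0,0,70],[0,0,0,0,0,0,70],[0,0,0,0,0,0,70],[0,0,0,0,0,0,70],[0,0,0,0,0,0,70],[0,0,0,0,0,0,70]]])

```text
clock: 16.75
position: [0.4412, -0.2852, 0.1985]
ee_rot: [-1.21, 1.209, 1.21]
force: [-0.2, 0.2, 0.4]
width: 0.704
```

```bash
python3 - <<'E'
from h import *
s=st(); im,d,P,uv,T=look('wrist','w7')
mid(near(P,(.411,-.2845),.04,.036,.055),'s3')
q=near(P,(.411,-.2845),.04,.036,.055); m=(q.max(0)+q.min(0))/2
go([m[0],m[1],.0145])
im2,_,P,_,_=look('side','s7')
cv2.imwrite('pics/s7c.png',cv2.resize(im2[110:260,250:450,::-1],None,fx=3.5,fy=3.5))
q=near(P,(.59,0.02),.08,.07,.09); mid(q,'b1 side')
for k in['b2','b3']: mid(near(P,B[k],.035,.095,.115),k+'cork')
im2,_,P,_,_=look('top','t7')
q=near(P,(.59,0.02),.08,.07,.09); mid(q,'b1 top')
for k in['b2','b3']: mid(near(P,B[k],.035,.095,.115),k+'cork')
E
```

```text
t 16.75 p [ 0.4412 -0.2852  0.1985] F [-0.19  0.23  0.38] w 0.704
s3 1409 [ 0.4111 -0.2847  0.0409] [0.044 0.043 0.01 ]
to [ 0.4111 -0.2847  0.0145] 0.0 : shift [184.   30.    0.6] turn [0.04 0.   0.  ]
b1 side 52 [0.6194 0.0166 0.0801] [0.098 0.092 0.02 ]
b2cork 106 [0.6757 0.0548 0.1003] [0.045 0.047 0.009]
b3cork none
b1 top 45 [0.6204 0.0124 0.08  ] [0.089 0.097 0.018]
b2cork 140 [0.6802 0.0598 0.1029] [0.042 0.04  0.015]
b3cork 143 [ 0.6796 -0.0573  0.1024] [0.042 0.039 0.014]
```

View pics/s7c.png

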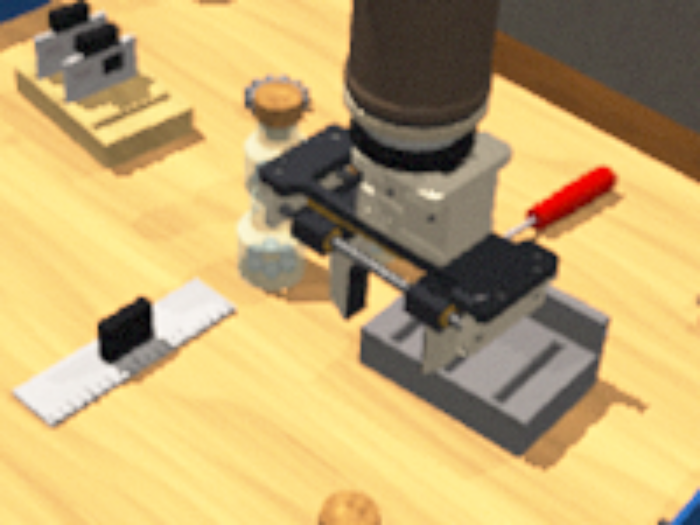

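View pics/w7.png

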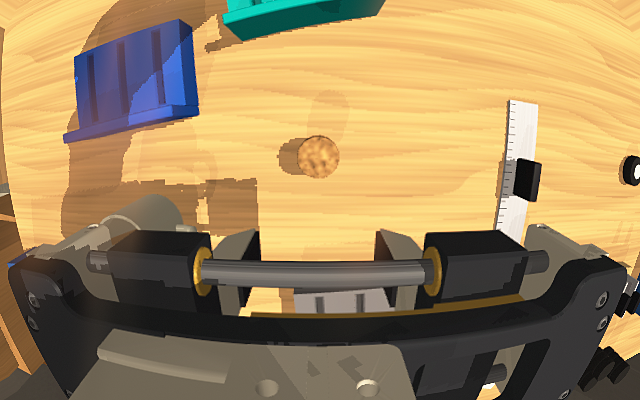

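The last stopper is at wrist (318,157), giving (0.411, -0.285). The corks on B2 and B3 have matching heights.

send_rows(rows=[[[0,30,0.5,0,0,0,70],[35,30,0.5,0,0,0,70],[80,30,0.5,0,0,0,70],[125,30,0.5,0,0,0,70],[160,30,0.5,0,0,0,70],[178,30,0.5,0,0,0,70],[182,30,0.5,0,0,0,70],[182,30,0.5,0,0,0,70]]])

```text
clock: 17.7
position: [0.4109, -0.2849, 0.0164]
ee_rot: [-1.209, 1.209, 1.21]
force: [0.6, 0.0, -0.2]
width: 0.704
```

send_rows(rows=[[[0,0,0,0,0,0,30],[0,0,0,0,0,0,30],[0,0,0,0,0,0,30],[0,0,0,0,0,0,30],[0,0,0,0,0,0,30],[0,0,0,0,0,0,30],[0,0,0,0,0,0,30],[0,0,0,0,0,0,30]]])

```text
clock: 18.5
position: [0.4118, -0.2851, 0.0173]
ee_rot: [-1.211, 1.208, 1.208]
force: [-0.6, -0.6, 7.7]
width: 0.474
```

```bash
python3 - <<'E'
from h import *
s=st(); go([.62,.02,.205])
E
```

```text
t 18.5 p [ 0.4118 -0.2851  0.0173] F [-0.65 -0.61  7.66] w 0.474
to [0.62  0.02  0.205] 0.0 : shift [-187.5 -208.7  304.8] turn [ 0.04 -0.03  0.09]
```

send_rows(rows=[[[-30,0,0,0,0,0,30],[-75,0,0,0,0,0,30],[-120,0,0,0,0,0,30],[-165,0,0,0,0,0,30],[-187,-20,30,0,0,0,30],[-187,-45,65,0,0,0,30],[-187,-70,100,0,0,0,30],[-187,-95,135,0,0,0,30]]])

```text
clock: 19.3
position: [0.5068, -0.1483, 0.2042]
ee_rot: [-1.21, 1.208, 1.208]
force: [1.0, -0.1, -1.2]
width: 0.474
```

send_rows(rows=[[[0,-25,35,0,0,0,30],[0,-50,70,0,0,0,30],[0,-75,105,0,0,0,30],[0,-95,135,0,0,0,30],[0,-105,155,0,0,0,30],[0,-112,167,0,0,0,30],[0,-114,170,0,0,0,30],[0,-114,170,0,0,0,30]]])

```text
clock: 20.1
position: [0.6197, 0.0195, 0.2035]
ee_rot: [-1.21, 1.21, 1.209]
force: [-0.3, -0.5, -0.1]
width: 0.474
```

```bash
python3 - <<'E'
from h import *
s=st(); im,d,P,uv,T=look('wrist','w8')
q=near(P,(.59,.02),.06,.07,.086); q=q[np.hypot(q[:,0]-.679,q[:,1]-.057)>.045]; mid(q,'b1')
print(np.median(q,0))
E
```

```text
t 20.1 p [0.6197 0.0195 0.2035] F [-0.34 -0.49 -0.08] w 0.474
b1 492 [ 0.5929 -0.0211  0.0757] [0.038 0.038 0.011]
[ 0.59477504 -0.02128523  0.07847555]
```

View pics/w8.png

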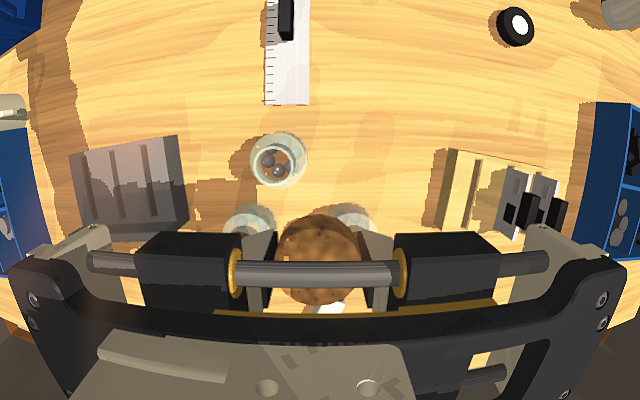

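B1's rim is at wrist (278,160), giving (0.5929, -0.0211).

send_rows(rows=[[[0,14,-20,0,0,0,30],[0,26.5,-40.5,0,0,0,30],[30,26.5,-40.5,0,0,0,30],[65,26.5,-40.5,0,0,0,30],[90,26.5,-40.5,0,0,0,30],[97,26.5,-40.5,0,0,0,30],[97,26.5,-40.5,0,0,0,30],[97,26.5,-40.5,0,0,0,30]]])

```text
clock: 20.95
position: [0.5941, -0.021, 0.1078]
ee_rot: [-1.21, 1.208, 1.208]
force: [-0.3, 0.1, 0.2]
width: 0.472
```

```bash
python3 - <<'E'
from h import *
s=st(); im2,_,P,_,_=look('side','s9')
cv2.imwrite('pics/s9c.png',cv2.resize(im2[110:230,270:400,::-1],None,fx=4,fy=4))
go([.5932,-.0211,.0755])
E
```

```text
t 20.95 p [ 0.5941 -0.021   0.1078] F [-0.28  0.12  0.24] w 0.472
to [ 0.5932 -0.0211  0.0755] 0.0 : shift [32.6  1.2 -0.4] turn [-0.    0.    0.13]
```

View pics/s9c.png

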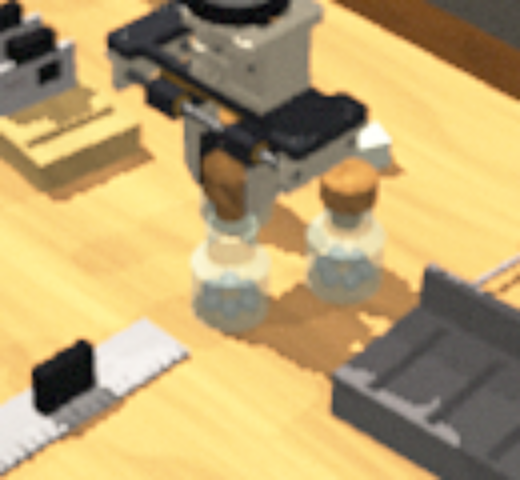

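The cork at (226,190) is over B1's mouth, and the B3 cork at (350,185) is home.

send_rows(rows=[[[4,1,0,0,0,0,30],[10,1,0,0,0,0,30],[15,1,0,0,0,0,30],[20,1,0,0,0,0,30],[25,1,0,0,0,0,30],[29,1,0,0,0,0,30],[32,1,0,0,0,0,30],[32,1,0,0,0,0,30]]])

```text
clock: 21.8
position: [0.5925, -0.0202, 0.0747]
ee_rot: [-1.209, 1.209, 1.21]
force: [-1.8, 0.7, 3.6]
width: 0.478
```

send_rows(rows=[[[0,0,0,0,0,0,30],[0,0,0,0,0,0,70],[0,0,0,0,0,0,70],[0,0,0,0,0,0,70],[0,0,0,0,0,0,70],[-20,0,0,0,0,0,70],[-60,0,0,0,0,0,70],[-100,0,0,0,0,0,70]]])

```text
clock: 22.6
position: [0.5917, -0.0204, 0.1751]
ee_rot: [-1.209, 1.211, 1.211]
force: [0.3, -0.8, 0.9]
width: 0.7
```

```bash
python3 - <<'E'
from h import *
s=st(); go([.69,.30,.25],-5)
E
```

```text
t 22.6 p [ 0.5917 -0.0204  0.1751] F [ 0.31 -0.76  0.89] w 0.7
to [0.69 0.3  0.25] -5 : shift [-75.3 -98.2 320.3] turn [ 5.02 -0.03 -0.11]
```

All three corks are in. Next, the panels: I go to a viewpoint beyond the stand.

send_rows(rows=[[[-25,0,20,0,0,0,70],[-50,-10,60,1,0,0,50],[-75,-25,105,2,0,0,35],[-75,-40,150,3,0,0,35],[-75,-55,195,4,0,0,35],[-75,-70,240,5,0,0,35],[-75,-85,280,5,0,0,35],[-75,-98,315,5,0,0,35]]])

```text
clock: 23.4
position: [0.6902, 0.2977, 0.2491]
ee_rot: [-1.146, 1.248, 1.147]
force: [1.0, -0.3, 0.0]
width: 0.351
```

send_rows(rows=[[[0,0,0,0,0,0,35],[0,0,0,0,0,0,35],[0,0,0,0,0,0,35],[0,0,0,0,0,0,35],[0,0,0,0,0,0,35],[0,0,0,0,0,0,35],[0,0,0,0,0,0,35],[0,0,0,0,0,0,35]]])

```text
clock: 24.2
position: [0.6902, 0.2947, 0.2496]
ee_rot: [-1.145, 1.249, 1.145]
force: [0.1, 0.7, 0.8]
width: 0.349
```

```bash
cat >> h.py <<'E'
def rect(q,nm):
    if len(q)<5: print(nm,'none');return
    r=cv2.minAreaRect((q[:,:2]*1000).astype(np.float32)); print(nm,len(q),np.round(r[0],1),np.round(r[1],1),round(r[2],1)); return r
E
python3 - <<'E'
from h import *
s=st(); im,d,P,uv,T=look('wrist','w10')
Q=P[(P[:,2]>.083)&(P[:,2]<.105)]
rect(near(Q,(.637,.2555),.028,0,1),'bar1'); rect(near(Q,(.643,.305),.028,0,1),'bar2')
rect(near(P,(.639,.257),.11,.024,.035),'stand')
im,d,P,uv,_=look('top','t10')
for nm,b in dict(b1=(.593,-.021),b2=(.679,.057),b3=(.6803,-.06)).items(): mid(near(P,b,.035,.095,.115),nm)
E
```

```text
t 24.2 p [0.6902 0.2947 0.2496] F [0.13 0.67 0.8 ] w 0.349
bar1 562 [638.  255.4] [14.4 39.3] 83.8
bar2 542 [643.7 304.4] [14.3 39. ] 85.0
stand 8146 [639.  254.7] [161.4 101.2] 83.5
b1 143 [ 0.592  -0.0171  0.1018] [0.042 0.039 0.013]
b2 140 [0.6801 0.0599 0.103 ] [0.044 0.04  0.016]
b3 144 [ 0.6794 -0.0573  0.103 ] [0.043 0.039 0.016]
```

View pics/w10.png

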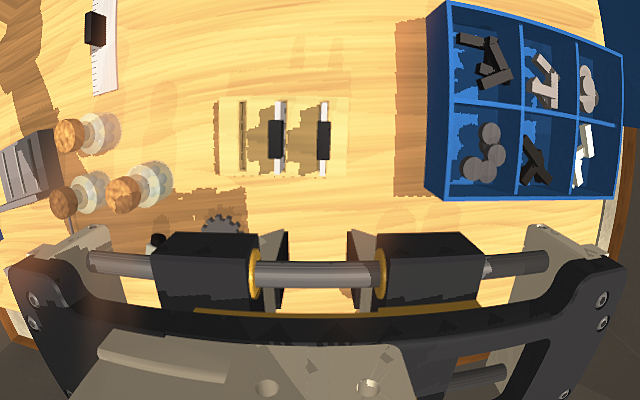

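The bars are at wrist (276,139) (panel 1) and (323,139) (panel 2), with the stand's yaw about -6.5°. Gripping the outer panel, bar 2, first.

```bash
python3 - <<'E'
from h import *
s=st(); go([.6437,.3044,.25],-6.5);go([.6437,.3044,.064],-6.5)
E
```

```text
t 24.3 p [0.6902 0.2948 0.2495] F [-0.32 -0.3  -0.48] w 0.35
to [0.6437 0.3044 0.25  ] -6.5 : shift [-0.5 47.2  5.6] turn [1.53 0.   0.  ]
to [0.6437 0.3044 0.064 ] -6.5 : shift [185.5  47.2   5.5] turn [1.53 0.   0.  ]
```

send_rows(rows=[[[0,25,3,1,0,0,35],[0,47,5.5,1.5,0,0,35],[0,47,5.5,1.5,0,0,35],[40,47,5.5,1.5,0,0,35],[80,47,5.5,1.5,0,0,35],[110,47,5.5,1.5,0,0,35],[120,47,5.5,1.5,0,0,35],[120,47,5.5,1.5,0,0,35]]])

```text
clock: 25.1
position: [0.6436, 0.3039, 0.1282]
ee_rot: [-1.126, 1.263, 1.126]
force: [0.0, 0.1, 0.6]
width: 0.353
```

```bash
python3 - <<'E'
from h import *
s=st(); go([.6437,.3044,.064],-6.5)
im,d,P,uv,T=look('wrist','w11')
im2,_,P,_,_=look('side','s11')
cv2.imwrite('pics/s11c.png',cv2.resize(im2[60:190,210:360,::-1],None,fx=4,fy=4))
E
```

```text
t 25.1 p [0.6436 0.3039 0.1282] F [0.03 0.09 0.56] w 0.353
to [0.6437 0.3044 0.064 ] -6.5 : shift [64.2 -0.1  0.7] turn [ 0.02 -0.09 -0.11]
```

View pics/s11c.png

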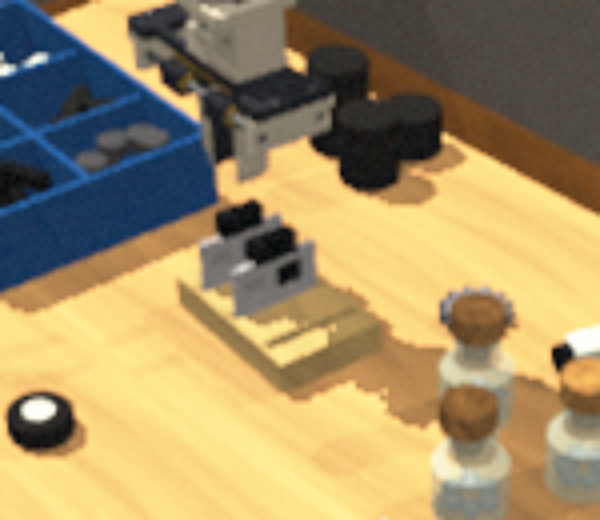

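View pics/w11.png

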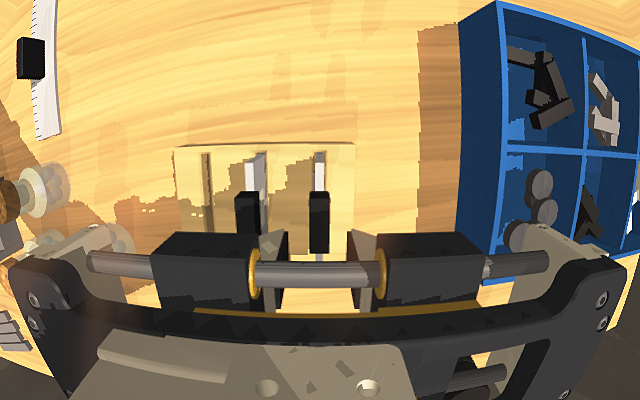

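Bar 2 at wrist (319,220) is centred between the fingers. Descending and gripping.

send_rows(rows=[[[20,0,0.5,0,0,0,35],[40,0,0.5,0,0,0,35],[55,0,0.5,0,0,0,35],[64,0,0.5,0,0,0,35],[64,0,0.5,0,0,0,35],[64,0,0.5,0,0,0,35],[64,0,0.5,0,0,0,35],[64,0,0.5,0,0,0,35]]])

```text
clock: 26.0
position: [0.6445, 0.3051, 0.0665]
ee_rot: [-1.126, 1.259, 1.125]
force: [0.6, 0.8, 0.4]
width: 0.346
```

send_rows(rows=[[[0,0,0,0,0,0,5],[0,0,0,0,0,0,5],[0,0,0,0,0,0,5],[0,0,0,0,0,0,5],[0,0,0,0,0,0,5],[0,0,0,0,0,0,5],[0,0,0,0,0,0,5],[0,0,0,0,0,0,5]]], grip_force=25)

```text
clock: 26.8
position: [0.644, 0.3049, 0.0657]
ee_rot: [-1.126, 1.26, 1.126]
force: [-0.9, 0.1, 2.0]
width: 0.151
```

```bash
python3 - <<'E'
from h import *
s=st(); go([.6437,.3044,.2],-6.5)
print(R.from_rotvec(s['ee_rot']).as_matrix().round(4))
E
```

```text
t 26.8 p [0.644  0.3049 0.0657] F [-0.9   0.14  2.04] w 0.151
to [0.6437 0.3044 0.2   ] -6.5 : shift [-134.3    0.3   -0.5] turn [0.03 0.01 0.01]
[[ 2.000e-04 -9.936e-01  1.127e-01]
 [ 1.000e-04  1.127e-01  9.936e-01]
 [-1.000e+00 -2.000e-04  2.000e-04]]
```

send_rows(rows=[[[-10,0,0,0,0,0,5],[-30,0,0,0,0,0,5],[-60,0,0,0,0,0,5],[-100,0,0,0,0,0,5],[-140,0,0,0,0,0,5],[-150,0,-20,-1,0,0,5],[-150,0,-55,-2,0,0,5],[-150,0,-95,-3,0,0,5]]])

```text
clock: 27.6
position: [0.633, 0.2108, 0.2164]
ee_rot: [-1.167, 1.234, 1.166]
force: [1.3, -0.8, -0.9]
width: 0.149
```

```bash
python3 - <<'E'
from h import *
s=st(); go([.665,-.215,.215],4.3)
E
```

```text
t 27.6 p [0.633  0.2108 0.2164] F [ 1.35 -0.82 -0.87] w 0.149
to [ 0.665 -0.215  0.215] 4.3 : shift [   1.1  -56.3 -423.3] turn [-7.59  0.05  0.07]
```

send_rows(rows=[[[0,-6,-45,-1,0,0,5],[0,-13,-92,-2,0,0,5],[0,-20,-140,-3,0,0,5],[0,-27,-188,-4,0,0,5],[0,-34,-236,-5,0,0,5],[0,-41,-284,-6,0,0,5],[0,-48,-330,-7,0,0,5],[0,-54,-375,-7.6,0,0,5]]])

```text
clock: 28.4
position: [0.6643, -0.1693, 0.2161]
ee_rot: [-1.263, 1.174, 1.262]
force: [0.9, 0.8, -1.3]
width: 0.15
```

send_rows(rows=[[[0,0,-20,0,0,0,5],[0,0,-40,0,0,0,5],[0,0,-46,0,0,0,5],[0,0,-46,0,0,0,5],[0,0,-46,0,0,0,5],[0,0,-46,0,0,0,5],[0,0,-46,0,0,0,5],[0,0,-46,0,0,0,5]]])

```text
clock: 29.2
position: [0.668, -0.212, 0.2156]
ee_rot: [-1.263, 1.173, 1.263]
force: [-1.5, 0.9, -0.8]
width: 0.148
```

```bash
python3 - <<'E'
from h import *
s=st(); im,d,P,uv,T=look('wrist','w12')
rect(near(P,(.6195,-.2295),.13,.033,.046),'rack')
rect(near(P,(.6195,-.2295),.13,.066,.085),'wall')
E
```

```text
t 29.2 p [ 0.668  -0.212   0.2156] F [-1.54  0.89 -0.76] w 0.148
rack 11537 [ 619.3 -231.2] [100.6 161.3] 4.2
wall 1963 [ 674.4 -226.9] [ 13.7 159.9] 4.2
```

View pics/w12.png

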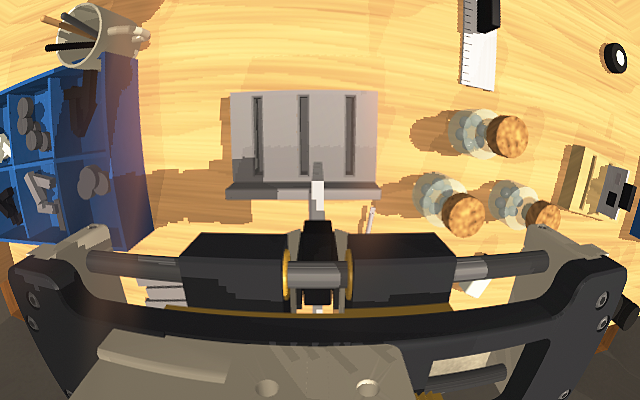

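The grey rack is in wrist view with slots at (257,135), (304,135) and (350,135), and the held panel is at (318,200). I'll locate the slots directly from depth.

```bash
python3 - <<'E'
from h import *
s=st(); im,d,P,uv,T=look('wrist','w13')
c=np.array([.6193,-.2312]);a=np.radians(4.2)
Rr=np.array([[np.cos(a),-np.sin(a)],[np.sin(a),np.cos(a)]])
L=(P[:,:2]-c)@Rr*1000
m=(abs(L[:,0])<48)&(abs(L[:,1])<75)&(P[:,2]<.03)&(P[:,2]>.005)
for y in(-50,0,50):
    k=m&(abs(L[:,1]-y)<10); q=L[k]
    print(y,k.sum(),q.min(0).round(1),q.max(0).round(1),np.median(q,0).round(1),np.median(P[k][:,2]).round(4))
# intensity: rows in slots, project map at z=.04
g=cv2.cvtColor(im,cv2.COLOR_RGB2GRAY).astype(float)
ys=np.arange(-75,75,.5); xs=np.arange(-48,49,.5)
def samp(X,Y):
    W=np.c_[np.c_[X.ravel(),Y.ravel()]/1000@Rr.T+c,np.full(X.size,.04)]
    p=proj('wrist',W,T).astype(np.float32); return cv2.remap(g.astype(np.float32),p[:,0].reshape(X.shape),p[:,1].reshape(X.shape),1)
X,Y=np.meshgrid(xs,ys,indexing='ij'); I=samp(X,Y)
cv2.imwrite('pics/rect13.png',cv2.resize(I.astype(np.uint8),None,fx=2,fy=2))
pr=I[50:140].mean(0)
for y in(-50,0,50):
    k=abs(ys-y)<10; w=pr[k].max()-pr[k]; w[w<w.max()*.4]=0; print('slot',y,(w*ys[k]).sum()/w.sum(), ys[k][w>w.max()*.5][[0,-1]])
E
```

```text
t 29.25 p [ 0.6679 -0.2123  0.2156] F [ 0.22 -0.29 -1.38] w 0.151
-50 480 [-44. -55.] [ 42.7 -48.3] [ -1.4 -53.7] 0.013
0 561 [-43.7  -4.2] [43.1  3.5] [-2.1 -0.4] 0.0111
50 545 [-44.   47.4] [43.  55.2] [-1.2 52.4] 0.0116
slot -50 -48.91915546623249 [-53.  -44.5]
slot 0 0.858631554403939 [-4.   5.5]
slot 50 50.579764218797486 [45.5 55.5]
```

View pics/rect13.png

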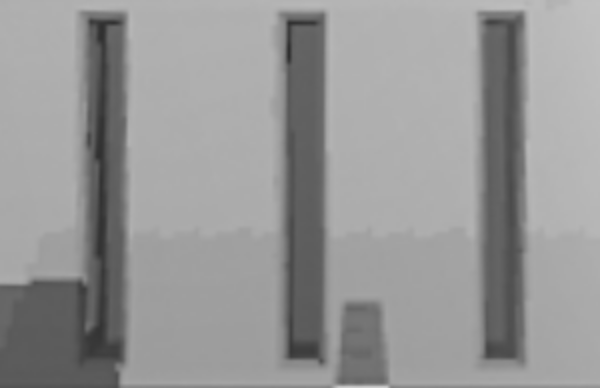

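```bash
cat >> h.py <<'E'
RC=np.array([.6193,-.2312]);RA=4.2
def rk(x,y):
    a=np.radians(RA); return RC+np.array([np.cos(a)*x-np.sin(a)*y,np.sin(a)*x+np.cos(a)*y])/1000
E
python3 - <<'E'
from h import *
s=st(); p=rk(0,50.7); go([*p,.215],4.2); go([*p,.107],4.2)
E
```

```text
t 29.3 p [ 0.6679 -0.2125  0.2156] F [ 0.12  0.09 -0.29] w 0.15
to [ 0.6156 -0.1806  0.215 ] 4.2 : shift [ 0.6 49.8 35.6] turn [-0.03  0.01  0.01]
to [ 0.6156 -0.1806  0.107 ] 4.2 : shift [108.6  49.8  35.6] turn [-0.03  0.01  0.01]
```

send_rows(rows=[[[0,25,18,0,0,0,5],[0,49.8,35.6,0,0,0,5],[10,49.8,35.6,0,0,0,5],[40,49.8,35.6,0,0,0,5],[75,49.8,35.6,0,0,0,5],[98,49.8,35.6,0,0,0,5],[98,49.8,35.6,0,0,0,5],[98,49.8,35.6,0,0,0,5]]])

```text
clock: 30.1
position: [0.6159, -0.1814, 0.1178]
ee_rot: [-1.262, 1.175, 1.262]
force: [0.1, -0.5, -0.6]
width: 0.149
```

```bash
python3 - <<'E'
from h import *
s=st(); p=rk(0,50.7); go([*p,.103],4.2)
im,d,P,uv,T=look('wrist','w14')
im2,_,_,_,_=look('side','s14')
cv2.imwrite('pics/s14c.png',cv2.resize(im2[140:260,320:450,::-1],None,fx=4.5,fy=4.5,interpolation=2))
cv2.imwrite('pics/w14c.png',cv2.resize(im[60:300,180:460,::-1],None,fx=2.5,fy=2.5))
E
```

```text
t 30.1 p [ 0.6159 -0.1814  0.1178] F [ 0.09 -0.52 -0.6 ] w 0.149
to [ 0.6156 -0.1806  0.103 ] 4.2 : shift [14.8  0.2  0.8] turn [-0.08 -0.01 -0.01]
```

View pics/s14c.png

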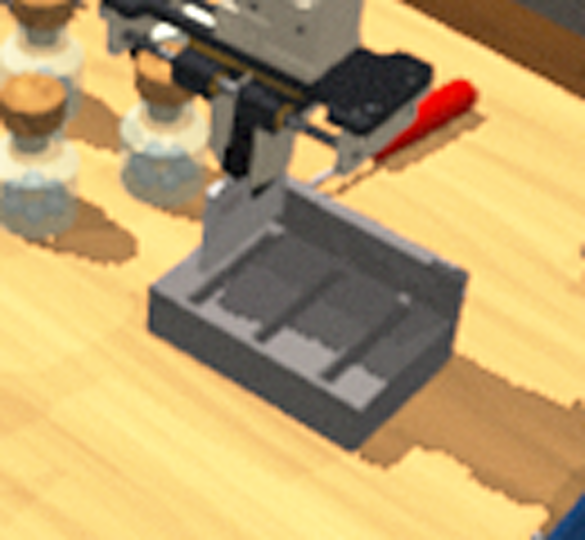

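View pics/w14c.png

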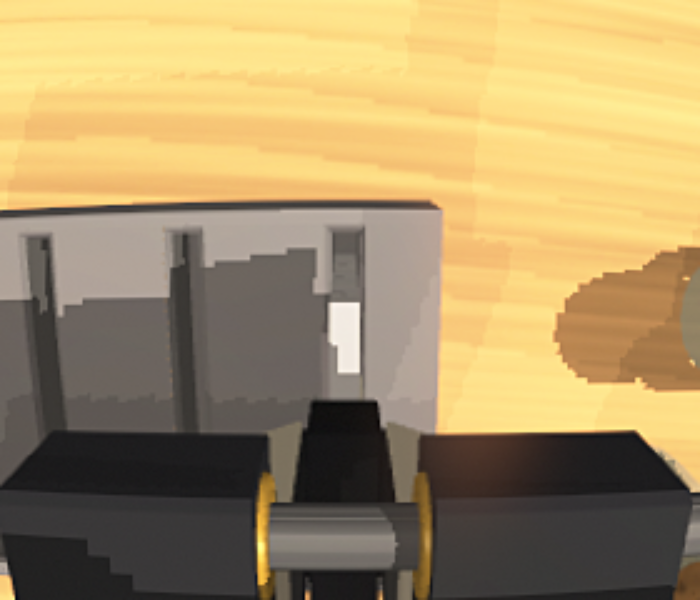

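The panel's edge at crop (346,340) lines up with the slot centre at (347,260). Lowering it slowly.

send_rows(rows=[[[5,0.2,0.6,0,0,0,5],[10,0.2,0.6,0,0,0,5],[14,0.2,0.6,0,0,0,5],[17,0.2,0.6,0,0,0,5],[20,0.2,0.6,0,0,0,5],[23,0.2,0.6,0,0,0,5],[26,0.2,0.6,0,0,0,5],[28,0.2,0.6,0,0,0,5]]])

```text
clock: 31.0
position: [0.6152, -0.1804, 0.0891]
ee_rot: [-1.262, 1.174, 1.262]
force: [0.3, 0.6, -1.3]
width: 0.151
```

```bash
python3 - <<'E'
from h import *
s=st(); print(s['ft_torque'].round(2)); p=rk(0,50.7); go([*p,.0695],4.2)
E
```

```text
t 31.0 p [ 0.6152 -0.1804  0.0891] F [ 0.26  0.61 -1.3 ] w 0.151
[ 0.04 -0.01 -0.  ]
to [ 0.6156 -0.1806  0.0695] 4.2 : shift [19.6 -0.3 -0.2] turn [-0.07  0.01 -0.01]
```

Lower edge at about 31 mm, so it is 9 mm inside the slot with no contact force. Continuing down.

send_rows(rows=[[[4,0,0,0,0,0,5],[8,0,0,0,0,0,5],[12,0,0,0,0,0,5],[15,0,0,0,0,0,5],[17,0,0,0,0,0,5],[19,0,0,0,0,0,5],[19.5,0,0,0,0,0,5],[19.5,0,0,0,0,0,5]]])

```text
clock: 31.8
position: [0.6153, -0.1805, 0.0699]
ee_rot: [-1.262, 1.174, 1.262]
force: [0.4, -0.2, -0.9]
width: 0.148
```

```bash
python3 - <<'E'
from h import *
s=st(); print(s['ft_torque'].round(2))
E
```

```text
t 31.8 p [ 0.6153 -0.1805  0.0699] F [ 0.37 -0.23 -0.95] w 0.148
[-0.01 -0.01 -0.  ]
```

send_rows(rows=[[[1,0,0,0,0,0,5],[1.5,0,0,0,0,0,5],[1.5,0,0,0,0,0,5],[1,0,0,0,0,0,35],[0,0,0,0,0,0,35],[0,0,0,0,0,0,35],[0,0,0,0,0,0,35],[0,0,0,0,0,0,35]]])

```text
clock: 32.6
position: [0.6153, -0.1805, 0.0699]
ee_rot: [-1.262, 1.174, 1.262]
force: [-0.3, -0.3, -0.8]
width: 0.348
```

send_rows(rows=[[[-10,0,0,0,0,0,35],[-30,0,0,0,0,0,35],[-70,0,0,0,0,0,35],[-110,0,0,0,0,0,35],[-145,-20,0,0,0,0,35],[-145,-50,0,0,0,0,35],[-145,-50,0,0,0,0,35],[-145,-50,0,0,0,0,35]]])

```text
clock: 33.4
position: [0.6651, -0.1767, 0.2151]
ee_rot: [-1.262, 1.174, 1.263]
force: [-1.0, 0.3, -0.4]
width: 0.35
```

```bash
python3 - <<'E'
from h import *
s=st(); im,d,P,uv,T=look('wrist','w15')
p=rk(0,50); q=near(P,p,.03,.085,.115); print('bar top',np.percentile(q[:,2],[50,95]).round(4)); rect(q,'bar')
im2,_,P,_,_=look('side','s15')
cv2.imwrite('pics/s15c.png',cv2.resize(im2[140:260,320:450,::-1],None,fx=4.5,fy=4.5,interpolation=2))
go([.6385,.2555,.215],-6.5)
E
```

```text
t 33.4 p [ 0.6651 -0.1767  0.2151] F [-0.96  0.34 -0.35] w 0.35
bar top [0.0959 0.097 ]
bar 700 [ 615.5 -180.8] [38.8 14.3] 4.0
to [0.6385 0.2555 0.215 ] -6.5 : shift [-2.000e-01 -5.300e+00  4.335e+02] turn [ 1.059e+01 -1.000e-02 -7.000e-02]
```

View pics/s15c.png

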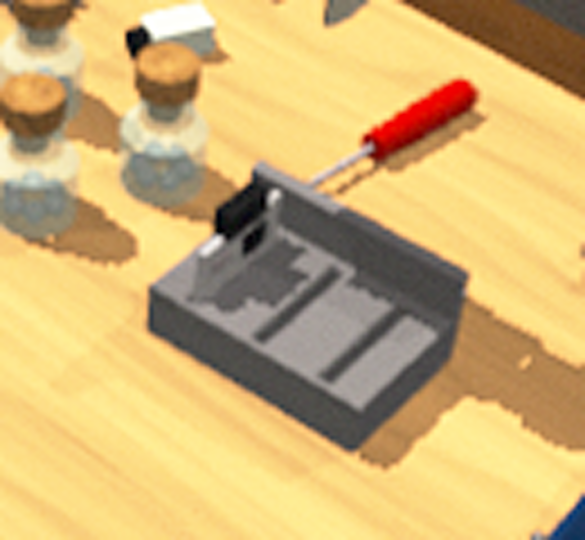

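The panel is home in the slot, with its bar top at z = 0.097 (expected 0.097). Next is panel 1.

send_rows(rows=[[[0,-1,45,1,0,0,35],[0,-2,92,2,0,0,35],[0,-2,140,4,0,0,35],[0,-3,188,5,0,0,35],[0,-4,236,6,0,0,35],[0,-4,284,8,0,0,35],[0,-5,330,9,0,0,35],[0,-5,375,10.5,0,0,35]]])

```text
clock: 34.3
position: [0.6421, 0.1987, 0.215]
ee_rot: [-1.126, 1.261, 1.126]
force: [0.7, 0.1, 0.2]
width: 0.353
```

```bash
python3 - <<'E'
from h import *
s=st(); go([.6385,.2558,.215],-6.5); go([.6385,.2558,.128],-6.5)
E
```

```text
t 34.3 p [0.6421 0.1987 0.215 ] F [0.66 0.1  0.24] w 0.353
to [0.6385 0.2558 0.215 ] -6.5 : shift [ 0.  10.  56.4] turn [ 0.06 -0.02 -0.03]
to [0.6385 0.2558 0.128 ] -6.5 : shift [87.  10.  56.4] turn [ 0.06 -0.02 -0.03]
```

send_rows(rows=[[[0,5,35,0,0,0,35],[0,10,54,0,0,0,35],[0,10,54,0,0,0,35],[40,10,54,0,0,0,35],[75,10,54,0,0,0,35],[85,10,54,0,0,0,35],[85,10,54,0,0,0,35],[85,10,54,0,0,0,35]]])

```text
clock: 35.1
position: [0.6404, 0.2512, 0.1317]
ee_rot: [-1.126, 1.259, 1.125]
force: [0.1, -0.2, -0.8]
width: 0.351
```

```bash
python3 - <<'E'
from h import *
s=st(); im,d,P,uv,T=look('wrist','w16')
rect(near(P,(.6385,.2555),.03,.083,.105),'bar1')
go([.6383,.2558,.0655],-6.5)
E
```

```text
t 35.1 p [0.6404 0.2512 0.1317] F [ 0.12 -0.24 -0.78] w 0.351
bar1 1229 [638.  255.2] [14. 41.] 83.4
to [0.6383 0.2558 0.0655] -6.5 : shift [66.7  2.9  3.7] turn [0.07 0.07 0.15]
```

View pics/w16.png

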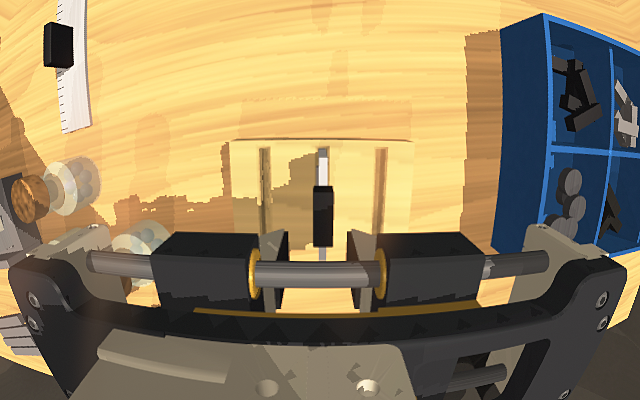

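Bar 1 is at wrist (323,215), about 4 mm off the jaw centre. Correcting and descending.

send_rows(rows=[[[0,2.5,3.7,0,0,0,35],[20,2.5,3.7,0,0,0,35],[40,2.5,3.7,0,0,0,35],[58,2.5,3.7,0,0,0,35],[66.5,2.5,3.7,0,0,0,35],[66.5,2.5,3.7,0,0,0,35],[66.5,2.5,3.7,0,0,0,35],[66.5,2.5,3.7,0,0,0,35]]])

```text
clock: 35.95
position: [0.6379, 0.2566, 0.0649]
ee_rot: [-1.127, 1.258, 1.126]
force: [-0.1, 0.3, -0.6]
width: 0.351
```

send_rows(rows=[[[0,0,0,0,0,0,5],[0,0,0,0,0,0,5],[0,0,0,0,0,0,5],[0,0,0,0,0,0,5],[0,0,0,0,0,0,5],[0,0,0,0,0,0,5],[0,0,0,0,0,0,5],[0,0,0,0,0,0,5]]], grip_force=25)

```text
clock: 36.75
position: [0.6373, 0.2563, 0.0639]
ee_rot: [-1.127, 1.259, 1.127]
force: [-0.7, -0.7, 5.1]
width: 0.15
```

```bash
python3 - <<'E'
from h import *
s=st(); go([*rk(48,-30),.215],4.2)
E
```

```text
t 36.75 p [0.6373 0.2563 0.0639] F [-0.66 -0.72  5.08] w 0.15
to [ 0.6694 -0.2576  0.215 ] 4.2 : shift [-151.3  -88.9 -507.1] turn [-10.57   0.02   0.02]
```

send_rows(rows=[[[-10,0,0,0,0,0,5],[-30,0,0,0,0,0,5],[-60,0,0,0,0,0,5],[-100,0,0,0,0,0,5],[-140,0,0,0,0,0,5],[-152,-5,-30,-1,0,0,5],[-152,-15,-75,-2,0,0,5],[-152,-22,-120,-3,0,0,5]]])

```text
clock: 37.55
position: [0.6459, 0.1338, 0.2165]
ee_rot: [-1.168, 1.234, 1.167]
force: [1.0, -0.7, -1.8]
width: 0.153
```

send_rows(rows=[[[0,-5,-45,-1,0,0,5],[0,-10,-92,-2,0,0,5],[0,-15,-140,-3,0,0,5],[0,-20,-188,-4,0,0,5],[0,-25,-236,-5,0,0,5],[0,-30,-284,-6,0,0,5],[0,-35,-330,-7,0,0,5],[0,-40,-372,-7.6,0,0,5]]])

```text
clock: 38.35
position: [0.6632, -0.2418, 0.2158]
ee_rot: [-1.263, 1.174, 1.263]
force: [0.5, 0.3, -0.5]
width: 0.15
```

send_rows(rows=[[[0,0,0,0,0,0,5],[0,0,0,0,0,0,5],[0,0,0,0,0,0,5],[0,0,0,0,0,0,5],[0,0,0,0,0,0,5],[0,0,0,0,0,0,5],[0,0,0,0,0,0,5],[0,0,0,0,0,0,5]]])

```text
clock: 39.15
position: [0.6638, -0.239, 0.2155]
ee_rot: [-1.264, 1.173, 1.264]
force: [-0.5, 0.1, -0.2]
width: 0.153
```

```bash
python3 - <<'E'
from h import *
s=st(); go([*rk(0,-49.3),.215],4.2); go([*rk(0,-49.3),.116],4.2)
E
```

```text
t 39.15 p [ 0.6638 -0.239   0.2155] F [-0.51  0.1  -0.19] w 0.153
to [ 0.6229 -0.2804  0.215 ] 4.2 : shift [  0.5  43.8 -38.3] turn [ 0.05  0.   -0.  ]
to [ 0.6229 -0.2804  0.116 ] 4.2 : shift [ 99.5  43.8 -38.3] turn [ 0.05  0.   -0.  ]
```

send_rows(rows=[[[0,24,-20,0,0,0,5],[0,44.5,-38.3,0,0,0,5],[10,44.5,-38.3,0,0,0,5],[40,44.5,-38.3,0,0,0,5],[75,44.5,-38.3,0,0,0,5],[99,44.5,-38.3,0,0,0,5],[99,44.5,-38.3,0,0,0,5],[99,44.5,-38.3,0,0,0,5]]])

```text
clock: 39.95
position: [0.6225, -0.2805, 0.1168]
ee_rot: [-1.263, 1.173, 1.264]
force: [0.7, 0.5, -0.1]
width: 0.149
```

```bash
python3 - <<'E'
from h import *
s=st(); go([*rk(-.7,-49.3),.088],4.2)
im,d,P,uv,T=look('wrist','w17')
im2,_,_,_,_=look('side','s17')
cv2.imwrite('pics/s17c.png',cv2.resize(im2[140:260,320:450,::-1],None,fx=4.5,fy=4.5,interpolation=2))
cv2.imwrite('pics/w17c.png',cv2.resize(im[60:300,180:460,::-1],None,fx=2.5,fy=2.5))
E
```

```text
t 39.95 p [ 0.6225 -0.2805  0.1168] F [ 0.72  0.51 -0.06] w 0.149
to [ 0.6222 -0.2804  0.088 ] 4.2 : shift [28.8  0.3  0.1] turn [ 0.04  0.01 -0.01]
```

View pics/s17c.png

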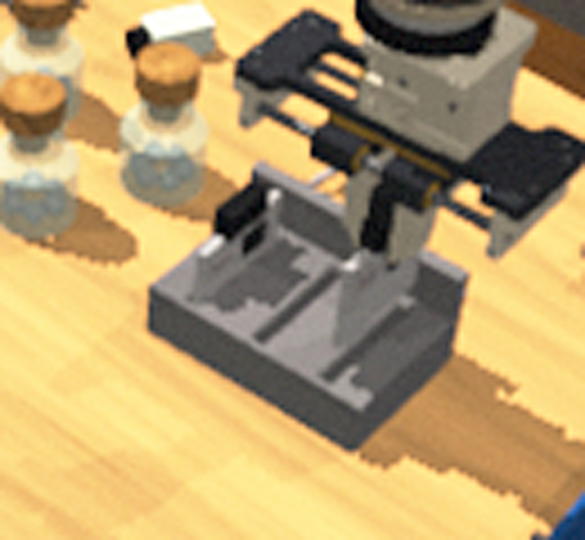

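View pics/w17c.png

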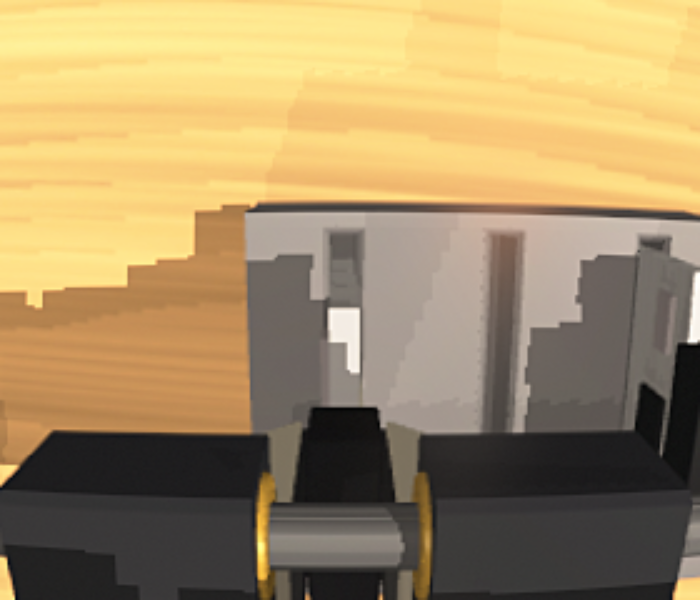

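The panel edge at crop (345,340) is centred on the slot at (346,260). Lowering.

send_rows(rows=[[[5,0.3,0.1,0,0,0,5],[10,0.3,0.1,0,0,0,5],[14,0.3,0.1,0,0,0,5],[17,0.3,0.1,0,0,0,5],[20,0.3,0.1,0,0,0,5],[23,0.3,0.1,0,0,0,5],[26,0.3,0.1,0,0,0,5],[28,0.3,0.1,0,0,0,5]]])

```text
clock: 40.85
position: [0.6218, -0.2805, 0.0881]
ee_rot: [-1.263, 1.173, 1.264]
force: [-0.3, 0.3, -0.7]
width: 0.148
```

```bash
python3 - <<'E'
from h import *
s=st(); print(s['ft_torque'].round(2)); go([*rk(-.7,-49.3),.0675],4.2)
E
```

```text
t 40.85 p [ 0.6218 -0.2805  0.0881] F [-0.3   0.3  -0.72] w 0.148
[ 0.01  0.01 -0.01]
to [ 0.6222 -0.2804  0.0675] 4.2 : shift [20.6 -0.4  0.1] turn [ 0.03  0.01 -0.01]
```

send_rows(rows=[[[4,0,0,0,0,0,5],[8,0,0,0,0,0,5],[12,0,0,0,0,0,5],[15,0,0,0,0,0,5],[18,0,0,0,0,0,5],[19.5,0,0,0,0,0,5],[20.5,0,0,0,0,0,5],[20.5,0,0,0,0,0,5]]])

```text
clock: 41.65
position: [0.6219, -0.2807, 0.068]
ee_rot: [-1.263, 1.173, 1.263]
force: [-0.2, 0.1, -0.4]
width: 0.148
```

send_rows(rows=[[[0.5,0,0,0,0,0,5],[0.5,0,0,0,0,0,5],[0,0,0,0,0,0,35],[0,0,0,0,0,0,35],[0,0,0,0,0,0,35],[0,0,0,0,0,0,35],[-10,0,0,0,0,0,35],[-30,0,0,0,0,0,35]]])

```text
clock: 42.45
position: [0.6209, -0.2801, 0.0973]
ee_rot: [-1.261, 1.175, 1.266]
force: [-0.1, -0.1, 0.5]
width: 0.35
```

send_rows(rows=[[[-30,0,0,0,0,0,35],[-75,0,0,0,0,0,35],[-115,-20,0,0,0,0,35],[-115,-50,0,0,0,0,35],[-115,-50,0,0,0,0,35],[-115,-50,0,0,0,0,35],[-115,-50,0,0,0,0,35],[-115,-50,0,0,0,0,35]]])

```text
clock: 43.25
position: [0.6708, -0.2774, 0.2129]
ee_rot: [-1.262, 1.175, 1.263]
force: [-0.4, 0.2, 0.0]
width: 0.349
```

```bash
python3 - <<'E'
from h import *
s=st(); im,d,P,uv,T=look('wrist','w18')
for y in(-50,50):
    q=near(P,rk(0,y),.03,.085,.115); print('bar top',np.percentile(q[:,2],[50,95]).round(4)); rect(q,'bar')
im2,_,P,_,_=look('side','s18')
cv2.imwrite('pics/s18c.png',cv2.resize(im2[140:260,320:450,::-1],None,fx=4.5,fy=4.5,interpolation=2))
im2,_,P,uv,_=look('top','t18')
cv2.imwrite('pics/t18c.png',cv2.resize(im2[120:270,170:410,::-1],None,fx=3.3,fy=3.3,interpolation=2))
for nm,b in dict(b1=(.593,-.021),b2=(.679,.057),b3=(.6803,-.06)).items(): mid(near(P,b,.035,.095,.115),nm)
E
```

```text
t 43.25 p [ 0.6708 -0.2774  0.2129] F [-0.37  0.24  0.03] w 0.349
bar top [0.0959 0.097 ]
bar 716 [ 622.3 -281.8] [39.3 13.5] 4.1
bar top [0.0957 0.0971]
bar 745 [ 615.1 -181.1] [40.1 15.4] 4.4
b1 141 [ 0.5921 -0.0172  0.1021] [0.042 0.039 0.014]
b2 142 [0.6798 0.0596 0.1028] [0.043 0.04  0.013]
b3 143 [ 0.6795 -0.0573  0.1026] [0.042 0.039 0.014]
```

View pics/s18c.png

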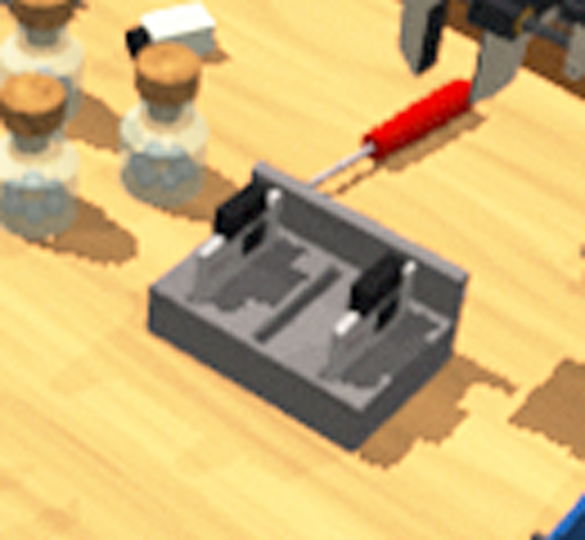

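View pics/t18c.png

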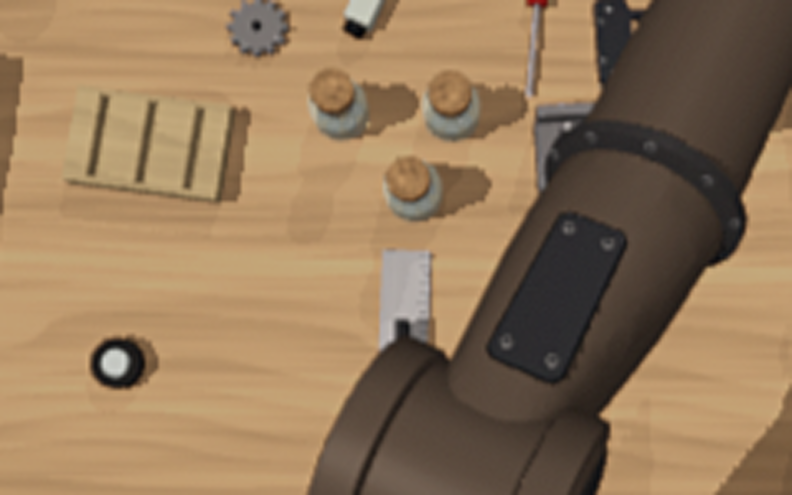

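Both panels are home and all three corks are level. Next is the straightedge. I'll grip the handle along its 50 mm length so the fingers clear the rack face at placing.

```bash
python3 - <<'E'
from h import *
s=st(); print(s['joints'].round(3))
for y in(90,-90): go([.437,-.06*np.sign(y)*-1,.22],y)
E
```

```text
t 43.4 p [ 0.6713 -0.2771  0.213 ] F [ 0.38  0.28 -0.13] w 0.352
[ 0.138  0.625  0.319  1.32  -0.196  1.228  2.11 ]
to [0.437 0.06  0.22 ] 90 : shift [ -6.9 208.9 353.4] turn [-8.58e+01  2.00e-02 -1.00e-02]
to [ 0.437 -0.06   0.22 ] -90 : shift [ -6.9 217.7 233.7] turn [ 9.42e+01 -1.00e-02 -2.00e-02]
```

send_rows(rows=[[[-7,10,20,8.5,0,0,50],[-7,30,45,17,0,0,75],[-7,55,75,25.5,0,0,75],[-7,80,105,34,0,0,75],[-7,110,135,42.5,0,0,75],[-7,140,165,51,0,0,75],[-7,170,195,59.5,0,0,75],[-7,200,220,68,0,0,75]]])

```text
clock: 44.2
position: [0.4548, -0.071, 0.2198]
ee_rot: [-0.356, 1.541, 0.357]
force: [-0.4, 0.2, 1.2]
width: 0.748
```

```bash
python3 - <<'E'
from h import *
s=st(); go([.437,-.06,.22],-90)
E
```

```text
t 44.2 p [ 0.4548 -0.071   0.2198] F [-0.43  0.23  1.2 ] w 0.748
to [ 0.437 -0.06   0.22 ] -90 : shift [ -0.2  17.7 -11.2] turn [26.03  0.   -0.05]
```

send_rows(rows=[[[0,5,-4,8,0,0,75],[0,11,-8,16,0,0,75],[0,17,-11,24,0,0,75],[0,17,-11,26,0,0,75],[0,17,-11,26,0,0,75],[0,17,-11,26,0,0,75],[0,17,-11,26,0,0,75],[0,17,-11,26,0,0,75]]])

```text
clock: 45.0
position: [0.4391, -0.0623, 0.22]
ee_rot: [-0.005, 1.571, 0.005]
force: [0.5, 0.1, 0.5]
width: 0.751
```

```bash
python3 - <<'E'
from h import *
s=st(); im,d,P,uv,T=look('wrist','w19')
rect(near(P,(.437,-.01),.05,.04,.05),'handle'); 
g=im.astype(int).copy(); 
col=im[uv[:,1],uv[:,0]].astype(int); sat=col.max(1)-col.min(1)
m=(sat<35)&(P[:,2]>.001)&(P[:,2]<.012)&(np.hypot(P[:,0]-.437,P[:,1]+.01)<.13)&(col.min(1)>110)
rect(P[m],'bar'); print(P[m].mean(0))
E
```

```text
t 45.0 p [ 0.4391 -0.0623  0.22  ] F [0.46 0.08 0.49] w 0.751
handle 605 [433.6 -15. ] [14.1 49.9] 89.2
bar 5170 [433.5 -15. ] [ 49.5 199.4] 89.5
[ 0.42462802 -0.01453152  0.00398589]
```

View pics/w19.png

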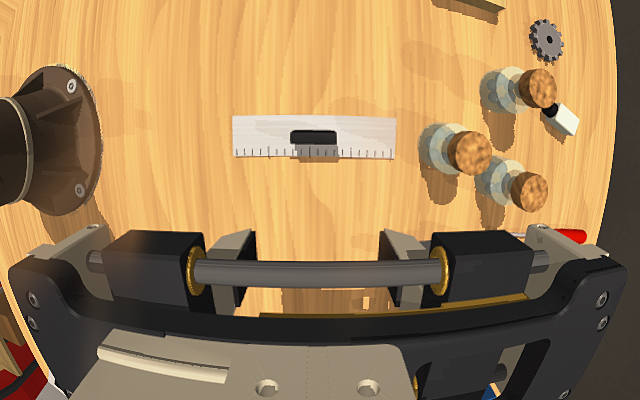

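The rule's handle is at wrist (313,137), giving (0.4336, -0.0150), and its long axis is at -0.6°. Gripping with the grasp point at z ≈ 0.037.

```bash
python3 - <<'E'
from h import *
s=st(); go([.4336,-.015,.018],-90.6)
E
```

```text
t 45.05 p [ 0.4391 -0.0623  0.22  ] F [-0.43  0.47  0.57] w 0.748
to [ 0.4336 -0.015   0.018 ] -90.6 : shift [202.   47.3  -5.2] turn [ 0.94 -0.    0.  ]
```

send_rows(rows=[[[0,25,-3,0.9,0,0,75],[20,47.3,-5.2,0.9,0,0,75],[65,47.3,-5.2,0.9,0,0,75],[110,47.3,-5.2,0.9,0,0,75],[150,47.3,-5.2,0.9,0,0,75],[180,47.3,-5.2,0.9,0,0,75],[198,47.3,-5.2,0.9,0,0,75],[200,47.3,-5.2,0.9,0,0,75]]])

```text
clock: 45.85
position: [0.4322, -0.0152, 0.0182]
ee_rot: [0.007, 1.575, -0.009]
force: [-0.5, 1.2, 0.8]
width: 0.751
```

send_rows(rows=[[[0,0,0,0,0,0,75],[0,0,0,0,0,0,75],[0,0,0,0,0,0,75],[0,0,0,0,0,0,75],[0,0,0,0,0,0,45],[0,0,0,0,0,0,45],[0,0,0,0,0,0,45],[0,0,0,0,0,0,45]]], grip_force=35)

```text
clock: 46.65
position: [0.4337, -0.0148, 0.0201]
ee_rot: [0.008, 1.571, -0.008]
force: [-1.1, 0.6, 4.6]
width: 0.542
```

```bash
python3 - <<'E'
from h import *
s=st(); go([.4336,-.015,.018],-90.6); im,d,P,uv,T=look('wrist','w20')
E
```

```text
t 46.65 p [ 0.4337 -0.0148  0.0201] F [-1.07  0.6   4.62] w 0.542
to [ 0.4336 -0.015   0.018 ] -90.6 : shift [ 2.1 -0.2 -0.1] turn [ 0.03  0.02 -0.01]
```

View pics/w20.png

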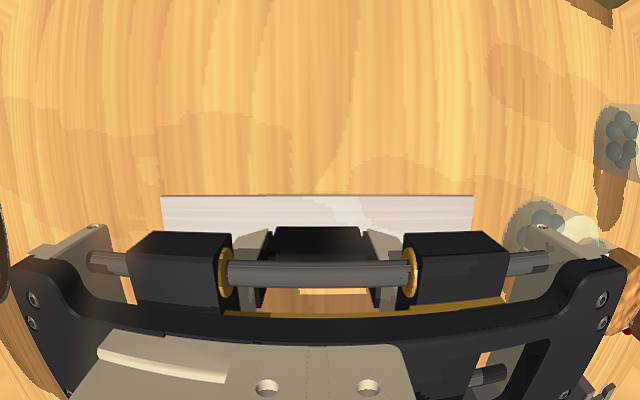

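Gripped, with the width reading 49.9 mm. Lifting, then turning while carrying it.

send_rows(rows=[[[-10,0,0,0,0,0,45],[-35,0,0,0,0,0,45],[-75,0,0,0,0,0,45],[-115,0,0,0,0,0,45],[-145,0,0,0,0,0,45],[-145,0,0,-5,0,0,45],[-145,-15,5,-13,0,0,45],[-145,-35,10,-20,0,0,45]]])

```text
clock: 47.5
position: [0.443, -0.0494, 0.1657]
ee_rot: [-0.272, 1.553, 0.273]
force: [0.3, 0.3, -1.8]
width: 0.538
```

```bash
python3 - <<'E'
from h import *
s=st(); go([*rk(-90,.5),.165],4.2)
E
```

```text
t 47.5 p [ 0.443  -0.0494  0.1657] F [ 0.29  0.31 -1.84] w 0.538
to [ 0.5295 -0.2373  0.165 ] 4.2 : shift [   0.6 -206.1   17.5] turn [-7.432e+01  4.000e-02 -1.000e-02]
```

send_rows(rows=[[[0,-22,2,-8,0,0,45],[0,-44,4,-16,0,0,45],[0,-67,6,-24,0,0,45],[0,-90,8,-32,0,0,45],[0,-113,10,-40,0,0,45],[0,-136,12,-48,0,0,45],[0,-159,14,-56,0,0,45],[0,-182,16,-64,0,0,45]]])

```text
clock: 48.3
position: [0.5185, -0.2172, 0.1653]
ee_rot: [-1.128, 1.26, 1.129]
force: [0.1, -0.1, -1.3]
width: 0.546
```

```bash
python3 - <<'E'
from h import *
s=st(); go([*rk(-90,.5),.165],4.2)
E
```

```text
t 48.3 p [ 0.5185 -0.2172  0.1653] F [ 0.07 -0.14 -1.31] w 0.546
to [ 0.5295 -0.2373  0.165 ] 4.2 : shift [  0.3 -13.1 -18.7] turn [-10.47  -0.02  -0.06]
```

send_rows(rows=[[[0,-7,-10,-5,0,0,45],[0,-12,-18,-10.5,0,0,45],[0,-12,-18,-10.5,0,0,45],[0,-12,-18,-10.5,0,0,45],[0,-12,-18,-10.5,0,0,45],[0,-12,-18,-10.5,0,0,45],[0,-12,-18,-10.5,0,0,45],[0,-12,-18,-10.5,0,0,45]]])

```text
clock: 49.1
position: [0.5287, -0.2352, 0.1651]
ee_rot: [-1.26, 1.176, 1.26]
force: [0.4, -0.2, -1.5]
width: 0.542
```

```bash
python3 - <<'E'
from h import *
s=st(); go([*rk(-90,.5),.165],4.2); go([*rk(-82,.5),.03],4.2)
im,d,P,uv,T=look('wrist','w21')
im2,_,P,_,_=look('side','s21')
cv2.imwrite('pics/s21c.png',cv2.resize(im2[140:300,300:460,::-1],None,fx=3.7,fy=3.7,interpolation=2))
E
```

```text
t 49.1 p [ 0.5287 -0.2352  0.1651] F [ 0.42 -0.17 -1.49] w 0.542
to [ 0.5295 -0.2373  0.165 ] 4.2 : shift [ 0.1 -0.6 -2.2] turn [-0.27  0.    0.  ]
to [ 0.5375 -0.2367  0.03  ] 4.2 : shift [135.1  -8.6  -2.2] turn [-0.27  0.    0.  ]
```

View pics/s21c.png

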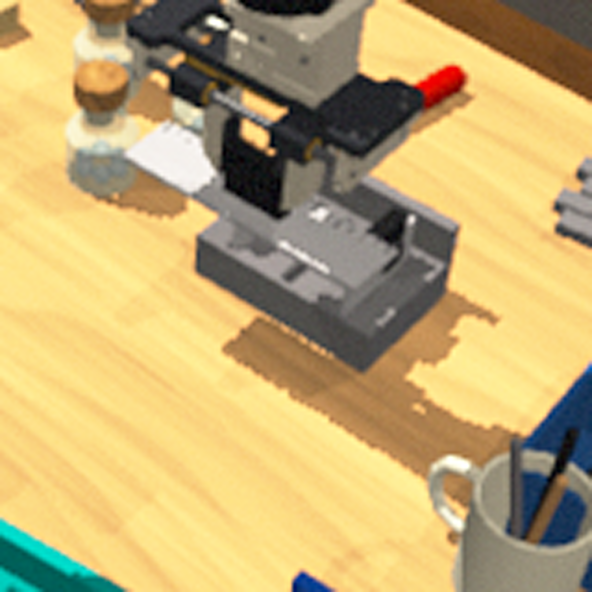

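View pics/w21.png

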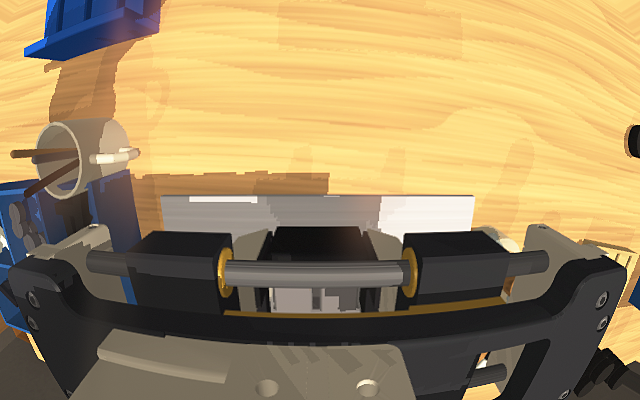

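The rule is level and parallel to the rack front (side crop (270,200)). Descending about 9 mm clear of the face.

send_rows(rows=[[[0,-6,-2.2,-0.3,0,0,45],[30,-6,-2.2,-0.3,0,0,45],[65,-6,-2.2,-0.3,0,0,45],[95,-6,-2.2,-0.3,0,0,45],[120,-6,-2.2,-0.3,0,0,45],[132,-6,-2.2,-0.3,0,0,45],[136,-6,-2.2,-0.3,0,0,45],[136,-6,-2.2,-0.3,0,0,45]]])

```text
clock: 50.0
position: [0.5352, -0.2376, 0.0292]
ee_rot: [-1.264, 1.173, 1.263]
force: [0.2, 0.1, -1.1]
width: 0.542
```

```bash
python3 - <<'E'
from h import *
s=st(); go([*rk(-84,.5),.0205],4.2); go([*rk(-75,.5),.0205],4.2)
im2,_,P,_,_=look('side','s22')
cv2.imwrite('pics/s22c.png',cv2.resize(im2[140:300,300:460,::-1],None,fx=3.7,fy=3.7,interpolation=2))
E
```

```text
t 50.0 p [ 0.5352 -0.2376  0.0292] F [ 0.21  0.05 -1.11] w 0.542
to [ 0.5355 -0.2369  0.0205] 4.2 : shift [ 8.7 -0.3  0.7] turn [ 0.03 -0.01  0.01]
to [ 0.5445 -0.2362  0.0205] 4.2 : shift [ 8.7 -9.3  0.7] turn [ 0.03 -0.01  0.01]
```

View pics/s22c.png

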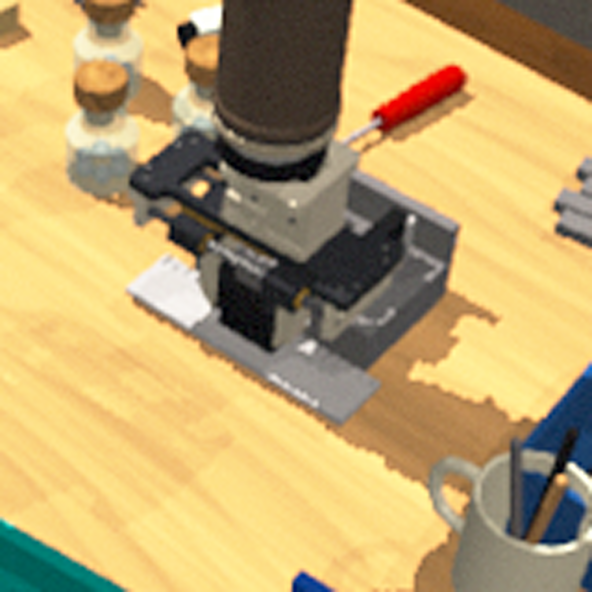

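send_rows(rows=[[[4,0,0.5,0,0,0,45],[7.5,0,0.5,0,0,0,45],[8,0,0.5,0,0,0,45],[8,-2,0.5,0,0,0,45],[8,-4,0.5,0,0,0,45],[8,-5.5,0.5,0,0,0,45],[8,-7,0.5,0,0,0,45],[8,-7,0.5,0,0,0,45]]])

```text
clock: 50.85
position: [0.5421, -0.2362, 0.0211]
ee_rot: [-1.264, 1.173, 1.263]
force: [-0.4, -0.1, -1.8]
width: 0.542
```

send_rows(rows=[[[0,0,0,0,0,0,45],[0,-0.5,0,0,0,0,45],[0,-1,0,0,0,0,45],[0,-1,0,0,0,0,45],[0,-1.5,0,0,0,0,45],[0,-1.5,0,0,0,0,45],[0,-1.5,0,0,0,0,45],[0,-1.5,0,0,0,0,45]]])

```text
clock: 51.65
position: [0.5433, -0.2362, 0.021]
ee_rot: [-1.263, 1.173, 1.263]
force: [-0.2, -0.3, -1.9]
width: 0.543
```

```bash
python3 - <<'E'
from h import *
s=st(); print(s['ft_torque'].round(2)); go([*rk(-75,.5),.0205],4.2)
E
```

```text
t 51.65 p [ 0.5433 -0.2362  0.021 ] F [-0.16 -0.26 -1.86] w 0.543
[ 0.05  0.   -0.  ]
to [ 0.5445 -0.2362  0.0205] 4.2 : shift [ 0.5 -1.2 -0.1] turn [0.02 0.   0.  ]
```

No contact yet, so I keep nudging forward in small steps.

send_rows(rows=[[[0,-0.5,0,0,0,0,45],[0,-0.5,0,0,0,0,45],[0,-1,0,0,0,0,45],[0,-1,0,0,0,0,45],[0,-1.5,0,0,0,0,45],[0,-1.5,0,0,0,0,45],[0,-1.5,0,0,0,0,45],[0,-1.5,0,0,0,0,45]]])

```text
clock: 52.45
position: [0.5448, -0.2361, 0.021]
ee_rot: [-1.263, 1.173, 1.263]
force: [-0.7, -0.8, -2.1]
width: 0.538
```

send_rows(rows=[[[0,-0.5,0,0,0,0,45],[0,-0.5,0,0,0,0,45],[0,-1,0,0,0,0,45],[0,-1,0,0,0,0,45],[0,-1,0,0,0,0,45],[0,-1,0,0,0,0,45],[0,-1,0,0,0,0,45],[0,-1,0,0,0,0,45]]])

```text
clock: 53.25
position: [0.5449, -0.2361, 0.0209]
ee_rot: [-1.262, 1.174, 1.264]
force: [-6.1, -0.4, 1.4]
width: 0.544
```

```bash
python3 - <<'E'
from h import *
s=st(); print(s['ft_torque'].round(2)); go([*rk(-75,.5),.0205],4.2)
E
```

```text
t 53.25 p [ 0.5449 -0.2361  0.0209] F [-6.12 -0.42  1.39] w 0.544
[ 0.01  1.25 -0.05]
to [ 0.5445 -0.2362  0.0205] 4.2 : shift [ 0.4  0.5 -0.1] turn [ 0.01  0.02 -0.07]
```

Contact with the rack face shows as -6 N in x. Seating on the table and releasing.

send_rows(rows=[[[0.5,0.5,0,0,0,0,45],[1,0.5,0,0,0,0,45],[1,0.5,0,0,0,0,45],[1,0.5,0,0,0,0,45],[1,0.5,0,0,0,0,65],[1,0.5,0,0,0,0,75],[1,0.5,0,0,0,0,75],[1,0.5,0,0,0,0,75]]])

```text
clock: 54.05
position: [0.5459, -0.2359, 0.0201]
ee_rot: [-1.264, 1.173, 1.263]
force: [0.6, -0.6, -0.0]
width: 0.747
```

send_rows(rows=[[[0,0,0,0,0,0,75],[-10,0,0,0,0,0,75],[-30,0,0,0,0,0,75],[-70,0,0,0,0,0,75],[-110,0,0,0,0,0,75],[-150,0,0,0,0,0,75],[-185,0,0,0,0,0,75],[-185,-30,0,0,0,0,75]]])

```text
clock: 54.85
position: [0.575, -0.2368, 0.212]
ee_rot: [-1.266, 1.172, 1.253]
force: [0.6, -0.9, -0.3]
width: 0.751
```

send_rows(rows=[[[0,-40,0,0,0,0,75],[0,-60,0,0,0,0,75],[0,-60,0,0,0,0,75],[0,-60,0,0,0,0,75],[0,-60,0,0,0,0,75],[0,-60,0,0,0,0,75],[0,-60,0,0,0,0,75],[0,-60,0,0,0,0,75]]])

```text
clock: 55.65
position: [0.6347, -0.2296, 0.2053]
ee_rot: [-1.263, 1.173, 1.263]
force: [0.4, 0.3, 0.5]
width: 0.75
```

```bash
python3 - <<'E'
from h import *
s=st(); im,d,P,uv,T=look('wrist','w23')
a=np.radians(RA);Rr=np.array([[np.cos(a),-np.sin(a)],[np.sin(a),np.cos(a)]])
L=np.c_[(P[:,:2]-RC)@Rr*1000,P[:,2]*1000]
h=L[(abs(L[:,0]+75)<15)&(abs(L[:,1])<35)&(L[:,2]>40)&(L[:,2]<50)]; rect(h/1000,'handle local'); print(np.percentile(h[:,2],[50,98]))
col=im[uv[:,1],uv[:,0]].astype(int); sat=col.max(1)-col.min(1)
b=L[(L[:,0]<-40)&(L[:,0]>-130)&(abs(L[:,1])<130)&(L[:,2]>2)&(L[:,2]<10)&(sat<40)]; rect(b/1000,'bar local')
k=L[(abs(L[:,1])<78)&(L[:,0]>-58)&(L[:,0]<-40)&(L[:,2]>36)&(L[:,2]<44)]; print('rack front edge',np.percentile(k[:,0],[.5,2,5]))
for y0 in(-90,-50,0,50,90):
    e=b[abs(b[:,1]-y0)<8]; print(y0,len(e),e[:,0].min().round(1),e[:,0].max().round(1),np.median(e[:,2]).round(1))
for y in(-50,50):
    q=near(P,rk(0,y),.03,.085,.115); print('bar top',np.percentile(q[:,2],[50,95]).round(4))
im2,_,P,_,_=look('side','s23')
cv2.imwrite('pics/s23c.png',cv2.resize(im2[140:300,300:460,::-1],None,fx=3.7,fy=3.7,interpolation=2))
E
```

```text
t 55.65 p [ 0.6347 -0.2296  0.2053] F [0.43 0.34 0.46] w 0.75
handle local 669 [-75.5   0.5] [13.6 49.8] 0.1
[43.82928307 45.46690587]
bar local 6444 [-70.8   0.6] [ 59.5 200.2] 0.0
rack front edge [-51.15492821 -51.05888623 -50.51773536]
-90 551 -100.4 -51.2 3.9
-50 593 -100.5 -41.0 4.0
0 372 -99.5 -41.6 4.0
50 596 -100.5 -42.1 4.1
90 539 -100.6 -51.0 4.0
bar top [0.0958 0.097 ]
bar top [0.0958 0.097 ]
```

View pics/s23c.png

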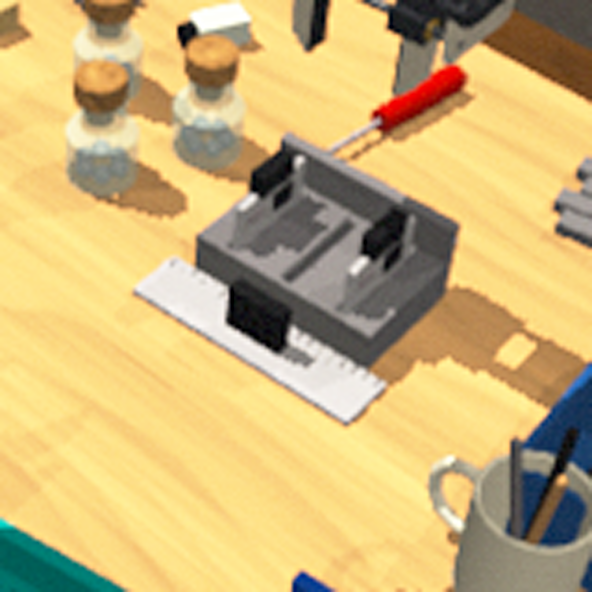

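View pics/w23.png

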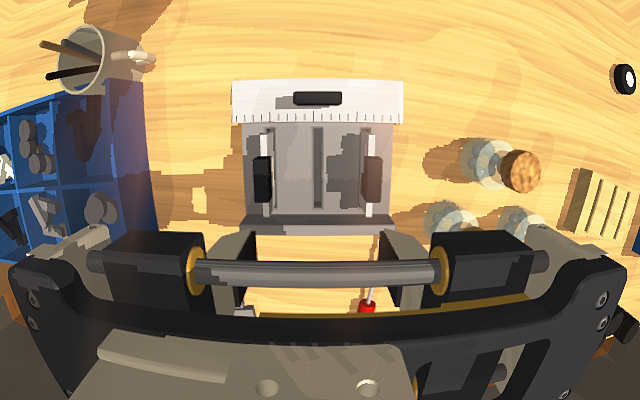

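The rule's rear edge is at local x = -51.1 at both ends, and the rack's front edge is at -51 to -50.5, so it is flush. It is centred to 0.5 mm and parallel to 0.1°. One overall check remains before handing in.

```bash
python3 - <<'E'
from h import *
im2,_,P,uv,_=look('top','t24')
cv2.imwrite('pics/t24c.png',cv2.resize(im2[85:270,170:410,::-1],None,fx=3.2,fy=3.2,interpolation=2))
for nm,b in dict(b1=(.593,-.021),b2=(.679,.057),b3=(.6803,-.06)).items(): 
    q=near(P,b,.035,.095,.115);mid(q,nm); print(np.percentile(q[:,2],[50,90]))
E
```

```text
b1 140 [ 0.5925 -0.017   0.1035] [0.04  0.039 0.015]
[0.10349035 0.10657316]
b2 142 [0.6799 0.0597 0.103 ] [0.043 0.04  0.012]
[0.10343355 0.10680825]
b3 143 [ 0.68   -0.0572  0.1033] [0.043 0.04  0.016]
[0.10309594 0.10616848]
```

View pics/t24c.png

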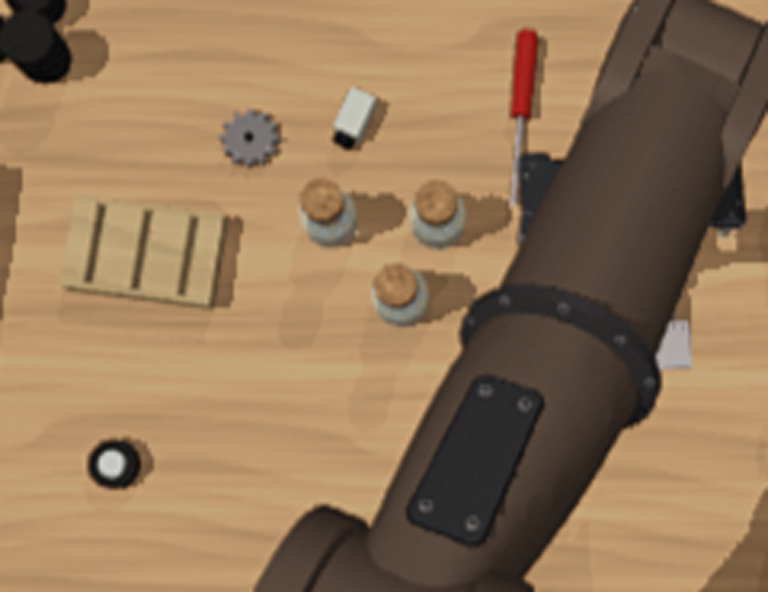

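The stand is empty, the three corked bottles stand upright at (325,215), (437,215) and (400,295), and the tyre, gear, motor and driver are where they were. Handing in.

```bash
python3 -c "
from cell import arm
print(arm.sign_off())"
```

```text
the job is handed in; nothing more can be done
None
```

The job is done and handed in at about 56 s, well under the 208 s limit. Sign-off reported no verdict.

- **Bottles:** all three are closed. The cork tops read about 103.5 mm from the top camera, or 102 mm after its 1.7 mm height bias, against 102 mm expected for fully home. One bottle was knocked aside partway through; I re-measured it and corked it where it stood, so there was no spare stopper.
- **Panels:** two were present. Both are in the outer slots of the grey rack, with bar tops at 97 mm, which is the height expected on the slot floor.
- **Straightedge:** laid last, flat against the rack front after a 6 N contact. Its rear edge reads within about 0.5 mm of the rack face, which is at the limit of the depth data. It is centred to about 0.5 mm and parallel to 0.1°.
- **Bystanders:** the tyre, motor, gear and screwdriver look unmoved in the last top view. The arm ended clear with the gripper open.

No check failed. The fixed cameras disagreed with each other by up to about 6 mm, so I relied on the wrist camera for the final placements.

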